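# Fit and lock the trimming hand-rest

## Task

Set up the hand-rest over the bowl: draw the lock slide all the way down to its lower stop, push the wooden rest bar, grooved end first, into the sleeve of the stand until its steel groove is centred on the bolt (the dark ring on the bar then meets the sleeve mouth), and then slide the lock all the way up to its upper stop so that the bolt sits in the groove. Leave the bar lying locked in the sleeve, and do not knock or shift the bowl, the pot or the tool jar.

Things in the scene. Friction and masses are not known exactly. Their poses are not given: they have to be found in the camera images.
- stand: Fixed hand-rest stand (grey pedestal, sleeve on top, sloping lock slide on its -x side towards the robot, 250 x 120 mm base board x -190 to 60, 15 mm thick). Origin on the bench under the middle of the sleeve. Axes: z up, y along the level sleeve: mouth faces -y, the bar goes in towards +y.
- mouth (a point): Centre of the sleeve mouth: stand frame (0, -55, 130 mm), same axes. Sleeve: y -55 to 55, two aluminium square bushes 37 mm long with a 36 mm gap between, both ends open, 6 mm walls, bore 34 x 34 mm (x -17 to 17, floor z 115, roof 149, top 155). Flared 12 mm long at the mouth, 60 mm across. A 30 mm bar lying on the bore floor has its axis at z 130.
- bolt_point (a point): Point on a home bar's axis in line with the bolt: stand frame (0, 0, 130 mm), axes as the stand. From here the bed of the lock slide, 76 mm wide, slopes down towards the stand's -x at 35 degrees from level, from x -22 to -155 mm.
- guard (a point): Middle of the front (-x) lower edge of the clear splash guard plate over the upper half of the slide: stand frame (-72, 5, 225 mm), axes as the stand. Plate x -72 to 32, y -30 to 40, z 225 to 229, on two steel posts at x 24 to 32, y -24 and 34. Under it the gripper must lean back towards the stand's -x, about square to the bed.
- lock_slide (a joint): Lock slide along the bed, m: 0 = lower stop (open, bolt out of the sleeve), 0.060 = upper stop (locked, bolt in the groove); grows up the slope, to the stand's +x and +z. From about 0.048 the bolt is in the bar's way. Stays where left; 3 to 5 N moves it. It reaches the upper stop only with the groove within about 6 mm of the bolt.
- slide_grip (a point): Grasp point on the dark wooden grip block of the lock slide. Axes: x up the slope, y as the stand, z square out of the bed (35 degrees off vertical, leaning to the stand's -x). Block 34 (x) x 24 (y) x 46 mm tall, centred on x, y; this point is 20 mm below its top, 26 mm above its 50 mm wide steel plate. In the stand: x -122, z 81 mm when open; x -73, z 116 mm when locked.
- rest_bar: Loose round wooden bar, 220 mm long, 30 mm diameter, 0.11 to 0.22 kg. Origin mid-axis, y along it to the grooved inner end (y +110), which has an 8 mm nose of 22 mm diameter. Dark ring 4 mm wide at y -9 to -5: its edge meets the mouth when home, 105 mm standing out. At the start level in the cradle, axis 70 mm above the bench.
- bar_groove (a point): Centre of the bar's steel groove (22 mm wide, 12 mm diameter), on the axis at y = +50 mm of the bar; axes as the bar.
- bar_grasp (a point): A good point to grip the bar: on its axis at y = -60 mm, clear of the cradle's blocks and, when home, 55 mm outside the sleeve mouth; axes as the bar.
- cradle: Fixed wooden cradle holding the bar at the start, at the robot's left or right. Origin on the bench under the bar's middle, y along the bar. Foot 60 x 140 mm (y -45 to 95), 10 mm thick; two blocks 56 mm wide (x), 16 mm thick at y -15 and 70, seat z 55 mm, lips 12 mm tall on both sides of the bar: lift it straight up.
- bowl: Upturned white bowl, radius 60 mm, 52 mm high (top 78 mm above the bench), on a turntable (disc radius 78 mm, top at 26 mm) centred at x 0, y -160 mm of the stand, under the bar's place. Origin at the centre of its underside. Leave alone.
- crock: Open blue enamelled pot, rim radius 55 mm, 95 mm high, with two side loop handles reaching to about 90 mm from its axis, on the side where the cradle is not. Origin at the centre of its underside. Leave alone.
- tool_jar: White jar, radius 36 mm, 90 mm high, wooden tools standing out to 150 mm above the bench, past the +y end of the sleeve. Origin at the centre of its underside. Leave alone.
Mind the look-alikes: they are no part of the job. There is more than one size of the rest_bar; the one meant has the size given above.

How it is judged (in metres and radians):
On the way, in this order (a step that is already met when the one before it is completed fails the run):
1. the lock slide is drawn down to its lower stop (within 4 mm) with the bar not yet in the sleeve (value of joint lock_slide below 0.004 m and distance between bar_groove and bolt_point above 0.08 m), for 0.1 s.
2. the bar lies in the sleeve with its groove centred on the bolt within 6 mm, the bolt still drawn back (y of bar_groove in the frame of stand between -0.006 and 0.006 m and x of bar_groove in the frame of stand between -0.006 and 0.006 m and z of bar_groove in the frame of stand between 0.124 and 0.14 m and angle between the y axis of rest_bar and the y axis of stand, either way round below 0.1 rad and value of joint lock_slide below 0.02 m), for 0.2 s.
3. the lock slide is up at its upper stop (within 2.5 mm) (y of bar_groove in the frame of stand between -0.006 and 0.006 m and x of bar_groove in the frame of stand between -0.006 and 0.006 m and z of bar_groove in the frame of stand between 0.124 and 0.14 m and angle between the y axis of rest_bar and the y axis of stand, either way round below 0.1 rad and value of joint lock_slide above 0.0575 m), for 0.2 s.
At the end, for the whole second after the job is handed in: The bar rests in the sleeve, groove centred on the bolt within 6 mm, in line with the sleeve within 0.1 rad, at rest; the lock slide is at its upper stop within 2.5 mm; bowl, pot and jar stand upright within 20 mm of where they were (all of step 3 and distance of each of bowl, crock, tool_jar from where it was at the start of the episode below 0.02 m and angle between each of bowl, crock, tool_jar's own z axis and vertical below 0.15 rad and linear speed of rest_bar below 0.02 m/s); the robot touches nothing.
It fails at once if bowl knocked or shifted by more than 20 mm (distance of bowl from where it was at the start of the episode above 0.02 m or angle between bowl's own z axis and vertical above 0.3 rad).
It fails at once if crock knocked or shifted by more than 20 mm (distance of crock from where it was at the start of the episode above 0.02 m or angle between crock's own z axis and vertical above 0.3 rad).
It fails at once if tool jar knocked or shifted by more than 20 mm (distance of tool_jar from where it was at the start of the episode above 0.02 m or angle between tool_jar's own z axis and vertical above 0.3 rad).
It also fails if it takes over 72 s, if anything falls off the work surface, if the arm or the gripper's body presses on something with over 40 N, if the wrist force passes 120 N, or if a joint passes its speed limit or range.

## Robot

A 6-joint arm with a two-finger parallel gripper is mounted at the origin on the work surface. World frame = base frame: x ahead of the robot, y to its left, z up, the work surface at z = 0. Lengths are in m, angles in degrees, forces in N, time in s.
With the tool pointing down it reaches from about 0.35 to 0.875 m from the base axis. Payload 4.2 kg.
Tool frame: the origin (TCP) lies midway between the tips of the shut fingers; the grasp point (between the pads) lies 19 mm behind it; z points along the fingers, y is the direction in which the jaws open and shut (so a half turn about z gives the same grasp; the last joint's range is limited). The gripper opens to 87 mm and grips with 3 to 60 N. Pads are 19 mm wide; open, the fingers measure 117 mm over their backs; the gripper's body (75 mm by 190 mm) begins 51 mm behind the grasp point.
Start: joints at [83.056, 22.042, 0.453, 0, -68.411, -14.817], TCP at [0.232, 0.58, 0.191] pointing down, gripper open.
Joint ranges: [-179.83, 179.83], [-69.29, 118.12], [-61.27, 80.66], [-181.25, 117.63], [-171.15, -9.14], [-177.46, 177.46]. Speed limits (degrees/s): [159.86, 159.86, 180, 180, 180, 180].

## Interface

Orientations are given as a 3x3 rotation matrix whose columns are the frame's x, y, z axes.
In Python, from station import sense, capture, calibration, finish_job gives the robot as it stands.
- The arm moves only by the tool carry_out, never from a script. Its argument "commands" is one flat list of numbers, 6 for each row, row after row: the shift along the tool's x, y, z in mm, then the turn, a rotation vector about the tool's x, y, z in rad. A call has 1 to 5 rows; each row shifts and turns the pose as measured when the row begins, along the tool's axes as they then stand; what a row does not reach is not made up. A row lasts 1/8 s, in which the tool goes at most 62.5 mm and 10.7 degrees, less where a joint would pass 70% of its speed; a pose out of reach is approached as far as the arm can. A call is refused whole if a number of a shift passes 62.5 or a number of a turn 0.188, either way. A call with a gripper value outside its range is refused whole. "grip" is the finger opening in mm, from 0 to 87, set as the call begins (left out, the last holds). The fingers move at their own pace and stop on an object; the grip force is fixed at half the most. Time passes only in rows, so rows that do not move let the fingers close. It gives the time, the measured TCP pose, the force and the opening at its end, in the units of the state.
- sense(): the state, without advancing time (a new reading comes with each control period).
- capture(name): name is "scene" or "top"; returns the picture (400x640x3 uint8, red, green, blue); there is no depth.
- calibration(name): a dict with "fx", "fy", "cx", "cy" (pixels), "rvec" (rotation vector, rad) and "tvec" (3), from world to camera coordinates, as OpenCV has them. Camera axes: x right, y down, z forward; pixel columns grow to the right and rows downward; lengths in m; the calibration is good to about 2 mm. A picture is of the moment at which its call begins. calibration takes no time and is no camera call.
- finish_job(): hands the job in, once; it reports no verdict.
The state is a dict: "time_s": time; "joints": joint angles; "joint_velocities": joint speeds; "effort": joint torques, N m; "tcp_pos": TCP position; "ee_rot": TCP orientation; "wrist_force": force on the tool from outside, world axes, zero at the start; "moment": the same for the moment, N m; "gripper_width": opening from 0.0 (shut) to 1.0 (fully open).
Only numpy, scipy, OpenCV 4.12 (cv2) and the standard library are available. Lean on these libraries where they do the work, as an engineer would, in place of code of your own. Each camera call takes 0.05 s, during which the arm holds its last target.

## Working session

There is one attempt and no reset: what is moved stays moved. The work goes in short steps, Python scripts to look and compute and a tool call to move; the robot and the scene stay as the last step left them, time stands still between calls to the robot, and variables do not carry over. Pictures are saved under pics/ and viewed, and the job is handed in when it is done.

Besides the shell and the picture viewer there is one more tool, called after "Call:" as a command line: name --argument value ..., lists and objects as JSON in quotes. carry_out: Moves the arm, as the interface text tells. Its arguments: {"type":"object","properties":{"commands":{"type":"array"},"grip":{"type":"number"}},"required":["commands"]}

```bash
mkdir -p pics; ls; python3 - <<'E'
from station import *
import cv2
for n in("scene","top"):
    im=capture(n); cv2.imwrite(f"pics/{n}0.png",cv2.cvtColor(im,cv2.COLOR_RGB2BGR)); print(n,calibration(n))
print(sense())
E
```

```text
pics
scene {'fx': 387.0991695208683, 'fy': 387.0991695208683, 'cx': 319.76206035576365, 'cy': 198.90004689213913, 'rvec': array([ 1.8098407 ,  1.43229223, -0.72157593]), 'tvec': array([-0.10700067, -0.17964597,  1.44545768])}
top {'fx': 413.4605325563824, 'fy': 413.4605325563824, 'cx': 316.8254891306356, 'cy': 201.19864763486814, 'rvec': array([ 2.15212668, -2.06362802,  0.22401874]), 'tvec': array([-0.01651545,  0.49482012,  1.12837847])}
{'time_s': 0.1, 'joints': array([ 8.30559377e+01,  2.20841713e+01,  3.86714338e-01, -2.41397108e-02,
       -6.84123535e+01, -1.48138895e+01]), 'joint_velocities': array([ 0.02836123, -0.09859924,  0.13075854,  0.04469091,  0.05260877,
        0.03265878]), 'effort': array([-4.84754109e-04, -3.91691065e+01,  1.87934786e+01,  4.23196614e+00,
        1.34064595e-02, -7.68697942e-05]), 'tcp_pos': array([0.23147484, 0.5798947 , 0.18978902]), 'ee_rot': array([[ 9.28700539e-01, -3.70830046e-01, -6.20598924e-04],
       [-3.70830549e-01, -9.28698693e-01, -1.85510062e-03],
       [ 1.11577637e-04,  1.95296998e-03, -9.99998087e-01]]), 'wrist_force': array([-0.26848287, -1.22296936, -0.67077918]), 'moment': array([ 0.00657348, -0.01399924,  0.01591841]), 'gripper_width': 0.9961414474100265}
```

View pics/scene0.png

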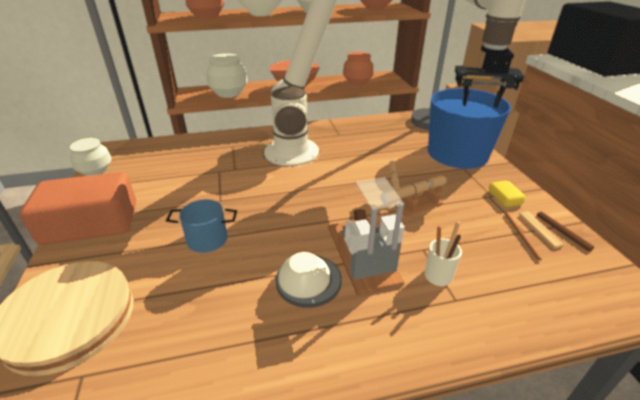

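View pics/top0.png

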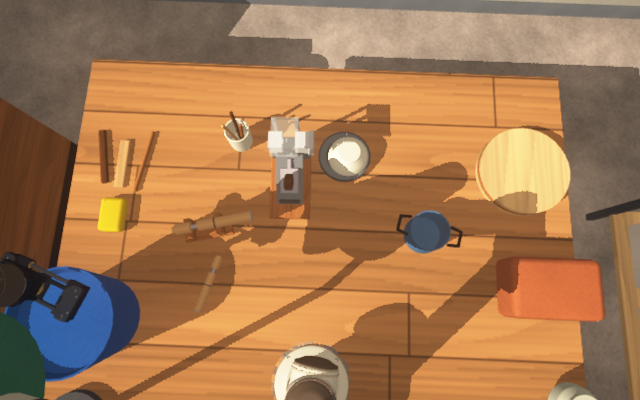

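```bash
cat > h.py <<'E'
import numpy as np, cv2
from station import *
def crop(n,src,x0,y0,w,h,s):
    im=cv2.imread(f"pics/{src}.png")[y0:y0+h,x0:x0+w]
    im=cv2.resize(im,None,fx=s,fy=s,interpolation=cv2.INTER_CUBIC)
    for i in range(0,w,10):
        cv2.putText(im,str(x0+i),(i*s,8),0,.3,(0,255,255)) if i%20==0 else 0; cv2.line(im,(i*s,10),(i*s,14),(0,255,255))
    for j in range(0,h,10):
        cv2.putText(im,str(y0+j),(0,j*s+4),0,.3,(0,255,255)) if j%20==0 else 0; cv2.line(im,(22,j*s),(26,j*s),(0,255,255))
    cv2.imwrite(f"pics/{n}.png",im)
def cam(n):
    c=calibration(n);K=np.array([[c['fx'],0,c['cx']],[0,c['fy'],c['cy']],[0,0,1.]])
    return K,c['rvec'],c['tvec']
def proj(n,P):
    K,r,t=cam(n); return cv2.projectPoints(np.atleast_2d(np.array(P,float)),r,t,K,None)[0][:,0]
def ray(n,u,v):
    K,r,t=cam(n);R=cv2.Rodrigues(r)[0]
    return -R.T@t, R.T@np.linalg.inv(K)@np.array([u,v,1.])
def atz(n,u,v,z):
    o,d=ray(n,u,v); return o+d*(z-o[2])/d[2]
E
python3 - <<'E'
from h import *
crop("a","top0",160,90,220,150,3)
crop("a2","top0",160,190,110,70,7)
crop("b","scene0",330,150,160,150,5)
crop("d","top0",255,105,130,120,6)
for p in [(0.23,.58,.2)]: print(proj("top",p),proj("scene",p))
E
```

```text
[[ 70.90063183 286.81489938]] [[477.31585601 110.54477504]]
```

View pics/d.png

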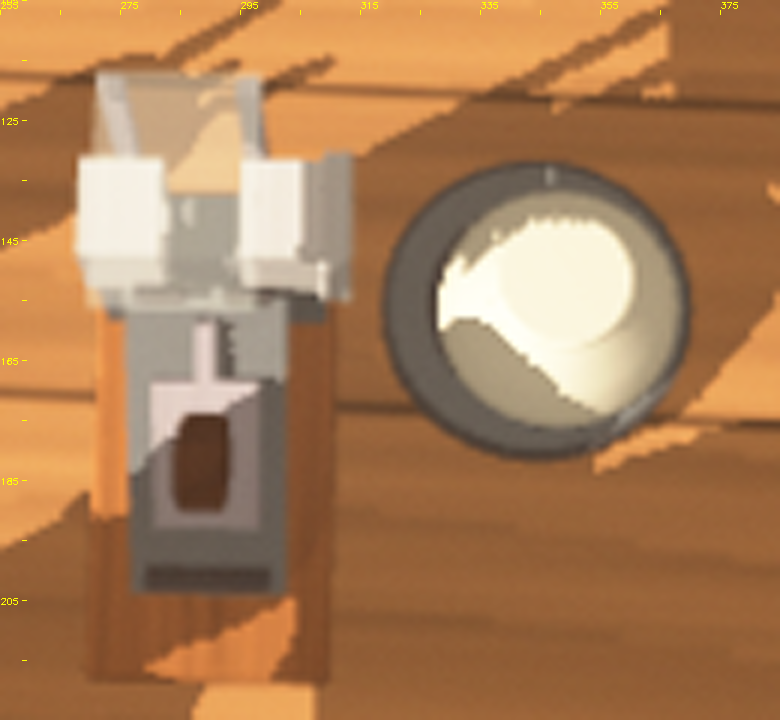

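View pics/a2.png

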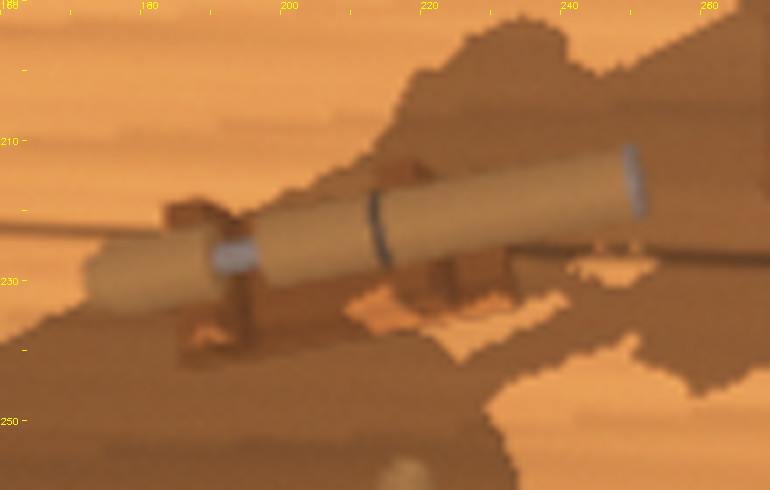

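View pics/b.png

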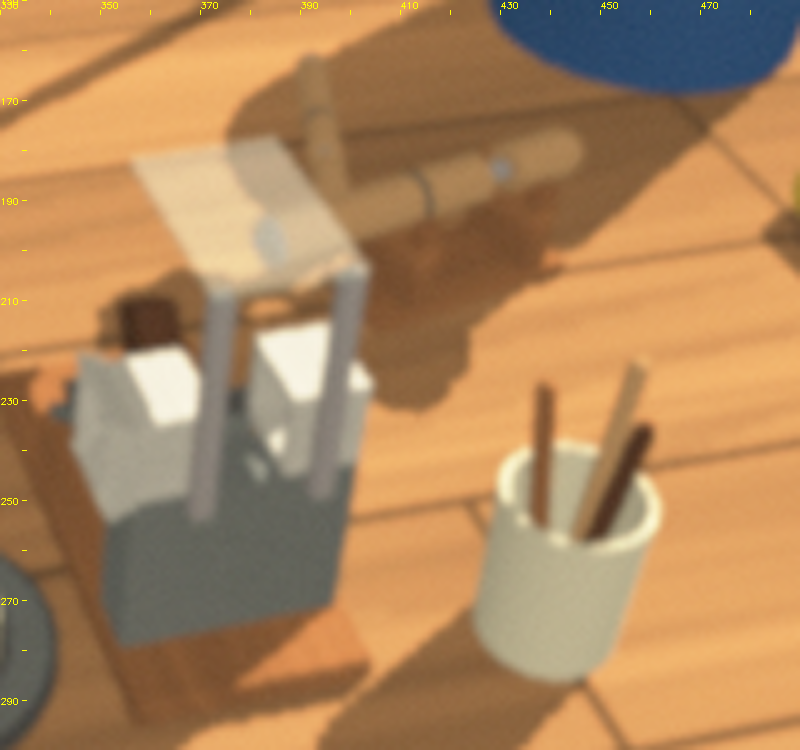

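```bash
cat > fit.py <<'E'
from h import *
from scipy.optimize import least_squares
o=np.array([255,105]); C=lambda x,y:(x/6+255,y/6+105); B=lambda x,y:(x/5+330,y/5+150)
pts=[("top",(-190,60,15),C(89,681)),("top",(-190,-60,15),C(330,681)),
("top",(23,55,155),C(78,157)),("top",(-23,55,155),C(80,257)),("top",(23,18,155),C(165,158)),("top",(-23,18,155),C(165,257)),("top",(23,-18,155),C(240,160)),
("top",(32,40,229),C(97,72)),("top",(32,-30,229),C(262,75)),
("scene",(60,60,15),B(371,662)),("scene",(32,40,229),B(370,266)),("scene",(32,-30,229),B(210,295)),("scene",(-72,-30,229),B(133,160)),("scene",(-72,40,229),B(276,136))]
def T(p,P):
    c,s=np.cos(p[2]),np.sin(p[2]); P=np.array(P)/1000
    return np.array([p[0]+c*P[0]-s*P[1],p[1]+s*P[0]+c*P[1],P[2]])
def res(p):
    return np.concatenate([proj(n,T(p,P))[0]-np.array(q) for n,P,q in pts])
r=least_squares(res,[.7,.08,0],loss='soft_l1')
if __name__=="__main__":
    print(r.x,np.degrees(r.x[2])); print(res(r.x).reshape(-1,2).round(1))
    for s in (0,.03,.06):
        g=T(r.x,(-122+s/.06*49,0,81+s/.06*35)); a=np.radians(35); 
        top=T(r.x,(-122+s/.06*49-20*np.sin(a),0,81+s/.06*35+20*np.cos(a)))
        for n in("top","scene"): print(s,n,proj(n,[g,top]).round(1).tolist())
    # bar: ends on axis z .07
    for uv in [(172.3,228.5),(250.5,215.5),(194,226),(214,222)]: print(uv,atz("top",*uv,.07))
    for uv in [(250.5,216.0)]: print(uv,atz("top",*uv,.07))
E
python3 fit.py
```

```text
[0.64075383 0.08777672 0.03090232] 1.7705723567942615
[[-0.7 -1.1]
 [ 0.1 -0.7]
 [ 0.1 -0.4]
 [-0.9 -0.9]
 [-0.7 -0.4]
 [-1.2 -0.7]
 [ 0.1 -0.6]
 [-0.3 -0.5]
 [-0.2 -0.7]
 [-0.2 -2.5]
 [-1.2 -1.1]
 [-0.6 -1.5]
 [-2.  -1.8]
 [-1.7 -1.3]]
0 top [[288.8, 189.6], [288.3, 192.3]]
0 scene [[356.1, 215.7], [354.9, 208.1]]
0.03 top [[288.6, 179.6], [288.1, 182.0]]
0.03 scene [[359.7, 216.2], [358.5, 208.4]]
0.06 top [[288.4, 169.3], [287.9, 171.6]]
0.06 scene [[363.5, 216.7], [362.4, 208.6]]
(172.3, 228.5) [0.39706725 0.40125527 0.07      ]
(250.5, 215.5) [0.44272576 0.18752177 0.07      ]
(194, 226) [0.40657411 0.34193395 0.07      ]
(214, 222) [0.42011773 0.28755646 0.07      ]
(250.5, 216.0) [0.44131135 0.18741471 0.07      ]
```

```bash
sed -i 's#C=lambda.*#C=lambda x,y:((x+.5)/6-.5+255,(y+.5)/6-.5+105); B=lambda x,y:((x+.5)/5-.5+330,(y+.5)/5-.5+150)#' fit.py; python3 - <<'E'
exec(open('fit.py').read().replace("uv in [(","uv in [("))
D=lambda x,y:((x+.5)/7-.5+160,(y+.5)/7-.5+190)
print('bar')
# crop a2 : end faces mid, edges -> axis
for uv in [(85,268),(235,256),(378,228),(640,182)]: print(D(*uv),atz("top",*D(*uv),.07))
for s in ("a",): pass
E
```

```text
[0.64121961 0.08817342 0.02727054] 1.562486907602301
[[-0.6 -0.9]
 [ 0.2 -0.3]
 [ 0.4 -0.2]
 [-0.6 -0.7]
 [-0.4 -0.2]
 [-1.  -0.5]
 [ 0.4 -0.3]
 [-0.  -0.4]
 [ 0.1 -0.5]
 [ 0.4 -1.9]
 [-0.5 -0.5]
 [-0.  -1.1]
 [-1.3 -1.3]
 [-1.  -0.8]]
0 top [[288.5, 189.5], [288.0, 192.1]]
0 scene [[356.4, 215.7], [355.3, 208.2]]
0.03 top [[288.4, 179.4], [287.9, 181.9]]
0.03 scene [[360.0, 216.3], [358.9, 208.4]]
0.06 top [[288.2, 169.1], [287.7, 171.4]]
0.06 scene [[363.9, 216.8], [362.7, 208.7]]
(172.3, 228.5) [0.39706725 0.40125527 0.07      ]
(250.5, 215.5) [0.44272576 0.18752177 0.07      ]
(194, 226) [0.40657411 0.34193395 0.07      ]
(214, 222) [0.42011773 0.28755646 0.07      ]
(250.5, 216.0) [0.44131135 0.18741471 0.07      ]
bar
(171.71428571428572, 227.85714285714286) [0.39879017 0.403084   0.07      ]
(193.14285714285714, 226.14285714285714) [0.40607484 0.34426743 0.07      ]
(213.57142857142856, 222.14285714285714) [0.41966647 0.28870904 0.07      ]
(251.0, 215.57142857142858) [0.44258253 0.18611211 0.07      ]
```

```bash
cat >> h.py <<'E'
from scipy.spatial.transform import Rotation as Ro
S=np.array([0.6412,0.0882]); YAW=np.radians(1.6)
Rs=Ro.from_euler('z',YAW).as_matrix()
def st(P): return np.array([*S,0])+Rs@(np.array(P,float)/1000)
def R_slide():
    a=np.radians(35);z=Rs@[np.sin(a),0,-np.cos(a)];y=Rs@[0,-1,0];return np.c_[np.cross(y,z),y,z]
def R_down(yawx):  # tool x yaw deg
    t=np.radians(yawx);x=np.array([np.cos(t),np.sin(t),0]);z=np.array([0,0,-1.]);return np.c_[x,np.cross(z,x),z]
def plan(p,R,n=None,p0=None,R0=None,vmax=55):
    """p = target TCP"""
    s=sense(); p0=s['tcp_pos'] if p0 is None else p0; R0=s['ee_rot'] if R0 is None else R0
    d=(p-p0)*1000; w=Ro.from_matrix(R0.T@R).as_rotvec()
    if n is None: n=int(np.ceil(max(np.linalg.norm(d)/vmax,np.linalg.norm(w)/.17,1)))
    print("n",n,"dist",np.linalg.norm(d).round(1),"rot",np.degrees(np.linalg.norm(w)).round(1))
    for k in range(n):
        Rk=R0@Ro.from_rotvec(w*k/n).as_matrix()
        print(*(Rk.T@d/n).round(0).astype(int),*(w/n).round(3),sep=', ')
def slidegrip(s): return st((-122+s/.06*49,0,81+s/.06*35))
E
python3 - <<'E'
from h import *
s=sense();R=R_slide()
p1=s['tcp_pos']+[0,0,.12]
plan(p1,s['ee_rot'])
g=slidegrip(.031)+R[:,2]*(.019-.12)
print(g); plan(g,R,p0=p1)
crop("e","scene0",345,195,50,40,14)
E
```

```text
n 3 dist 120.0 rot 0.0
0, 0, -40, 0.0, 0.0, 0.0
0, 0, -40, 0.0, 0.0, 0.0
0, 0, -40, 0.0, 0.0, 0.0
[0.48664573 0.08388291 0.18181769]
n 11 dist 572.3 rot 41.9
38, 33, 12, 0.011, 0.055, -0.036
36, 35, 13, 0.011, 0.055, -0.036
34, 36, 15, 0.011, 0.055, -0.036
32, 38, 16, 0.011, 0.055, -0.036
30, 39, 18, 0.011, 0.055, -0.036
27, 40, 19, 0.011, 0.055, -0.036
25, 41, 20, 0.011, 0.055, -0.036
22, 42, 20, 0.011, 0.055, -0.036
20, 43, 21, 0.011, 0.055, -0.036
17, 44, 22, 0.011, 0.055, -0.036
14, 45, 22, 0.011, 0.055, -0.036
```

View pics/e.png

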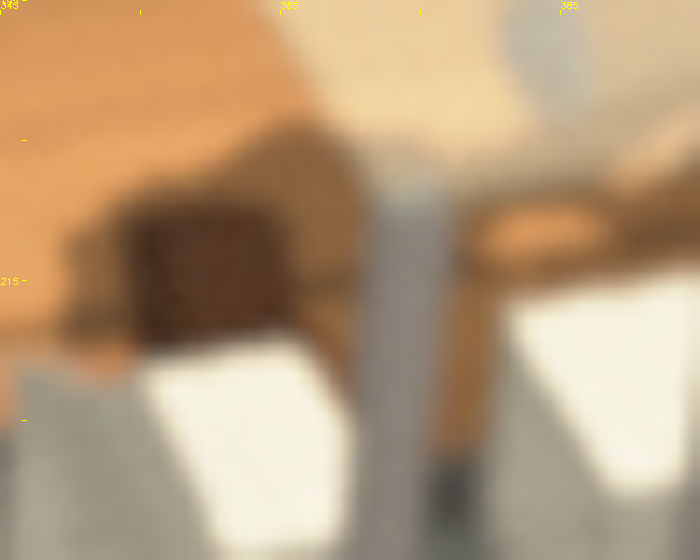

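Call:
carry_out --commands '[0,0,-40,0,0,0,0,0,-40,0,0,0,0,0,-40,0,0,0,38,33,5,0.011,0.055,-0.036,36,35,6,0.011,0.055,-0.036]' --grip 87

```text
time_s: 0.72
tcp_pos: [0.2773, 0.4901, 0.3003]
ee_rot: [[0.948, -0.299, 0.111], [-0.298, -0.954, -0.025], [0.113, -0.009, -0.994]]
wrist_force: [-1.1, -0.6, 0.6]
gripper_width: 1.003
```

Call:
carry_out --commands '[34,36,12,0.011,0.055,-0.036,32,38,16,0.011,0.055,-0.036,30,39,18,0.011,0.055,-0.036,27,40,19,0.011,0.055,-0.036,25,41,20,0.011,0.055,-0.036]'

```text
time_s: 1.35
tcp_pos: [0.3965, 0.2577, 0.2446]
ee_rot: [[0.915, -0.106, 0.389], [-0.104, -0.994, -0.026], [0.389, -0.017, -0.921]]
wrist_force: [1.6, 0.1, 0.0]
gripper_width: 0.999
```

```bash
python3 - <<'E'
from h import *
R=R_slide(); plan(slidegrip(.031)+R[:,2]*(.019-.12),R); print(sense()['joints'].round(1),sense()['tcp_pos'])
E
```

```text
n 4 dist 205.6 rot 14.3
19, 41, 24, 0.013, 0.052, -0.031
16, 42, 25, 0.013, 0.052, -0.031
14, 43, 25, 0.013, 0.052, -0.031
11, 43, 25, 0.013, 0.052, -0.031
[ 67.3  -4.7 -37.7  27.7 -52.6   0.3] [0.39646885 0.25767682 0.24457192]
```

Call:
carry_out --commands '[19,41,24,0.013,0.052,-0.031,16,42,25,0.013,0.052,-0.031,14,43,25,0.013,0.052,-0.031,11,43,25,0.013,0.052,-0.031,0,0,0,0,0,0]'

```text
time_s: 1.98
tcp_pos: [0.4869, 0.0874, 0.1933]
ee_rot: [[0.825, 0.01, 0.565], [0.007, -1.0, 0.007], [0.565, -0.002, -0.825]]
wrist_force: [-0.2, -0.6, 0.7]
gripper_width: 0.998
```

```bash
python3 - <<'E'
from h import *
R=R_slide(); plan(slidegrip(.031)+R[:,2]*(.019-.12),R); print(sense()['joints'].round(1),sense()['tcp_pos'])
for n in("scene","top"): 
    im=capture(n); cv2.imwrite(f"pics/{n}1.png",cv2.cvtColor(im,cv2.COLOR_RGB2BGR))
crop("f","top1",240,100,150,130,5); crop("f2","scene1",270,60,200,200,4)
E
```

```text
n 1 dist 12.0 rot 1.2
-7, 4, 9, 0.009, 0.011, -0.016
[ 25.5  -7.  -60.5  71.6 -14.4  -2. ] [0.48686667 0.08742269 0.19332533]
```

View pics/f.png

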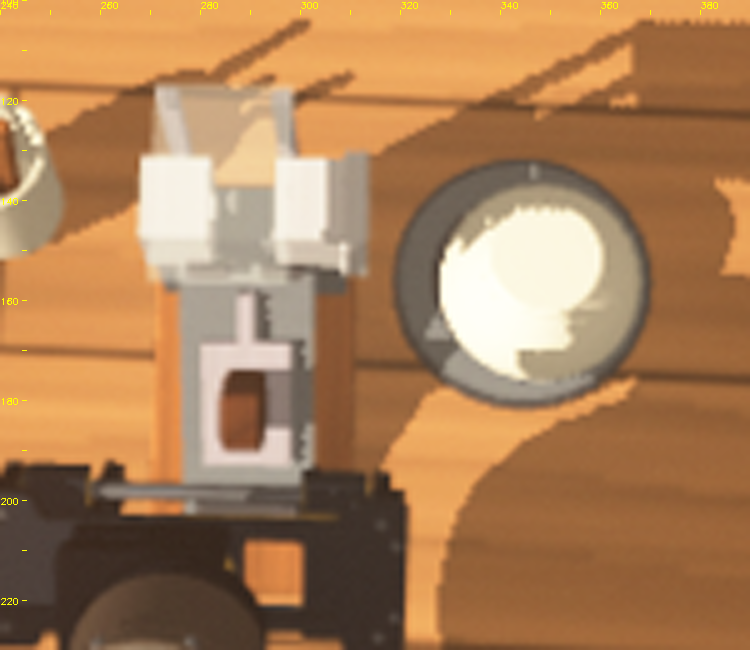

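View pics/f2.png

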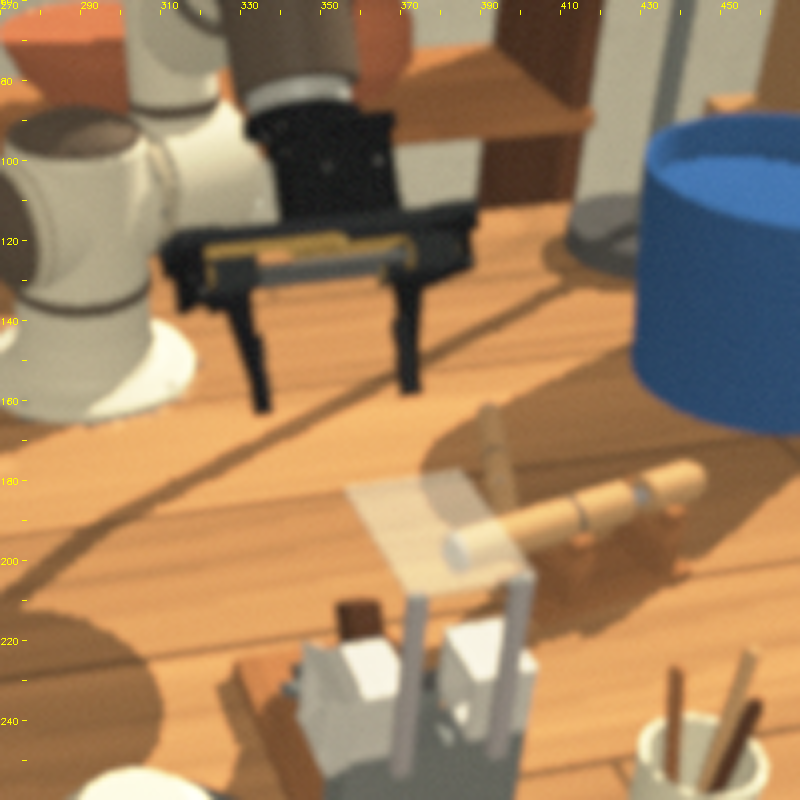

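```bash
cat >> h.py <<'E'
def R_t(deg):
    a=np.radians(deg);z=Rs@[np.sin(a),0,-np.cos(a)];y=Rs@[0,-1,0];return np.c_[np.cross(y,z),y,z]
E
python3 - <<'E'
from h import *
R=R_t(25); g=slidegrip(.023); plan(g+R[:,2]*(.019-.06),R,n=3); plan(g+R[:,2]*(.019),R,n=2,p0=g+R[:,2]*(.019-.06),R0=R)
E
```

```text
n 3 dist 72.0 rot 9.5
-3, 3, 24, 0.0, -0.055, -0.003
-1, 3, 24, 0.0, -0.055, -0.003
0, 3, 24, 0.0, -0.055, -0.003
n 2 dist 60.0 rot 0.0
0, 0, 30, 0.0, 0.0, 0.0
0, 0, 30, 0.0, 0.0, 0.0
```

Call:
carry_out --commands '[-3,3,24,0,-0.055,-0.003,-1,3,24,0,-0.055,-0.003,0,3,24,0,-0.055,-0.003,0,0,0,0,0,0]'

```text
time_s: 2.58
tcp_pos: [0.5214, 0.0995, 0.1321]
ee_rot: [[0.905, 0.048, 0.422], [0.041, -0.999, 0.025], [0.423, -0.005, -0.906]]
wrist_force: [-0.6, -0.5, 0.0]
gripper_width: 1.0
```

```bash
python3 - <<'E'
from h import *
R=R_t(25); g=slidegrip(.023); plan(g+R[:,2]*(.019),R); s=sense(); print(s['joints'].round(1),s['tcp_pos'],s['ee_rot'][:,2])
E
```

```text
n 2 dist 61.8 rot 1.2
-1, 8, 30, -0.006, -0.0, 0.008
-1, 7, 30, -0.006, -0.0, 0.008
[ 30.7   4.3 -51.3  43.9 -16.3  21.5] [0.5213689  0.0994828  0.13211375] [ 0.42230182  0.02464752 -0.90612012]
```

Call:
carry_out --commands '[-1,10,4,-0.006,0,0.008,0,5,8,-0.006,0,0.008,0,0,0,0,0,0]'

```text
time_s: 2.95
tcp_pos: [0.5241, 0.089, 0.1216]
ee_rot: [[0.905, 0.037, 0.425], [0.033, -0.999, 0.017], [0.425, -0.001, -0.905]]
wrist_force: [-0.1, -0.2, 0.8]
gripper_width: 1.001
```

```bash
python3 - <<'E'
from h import *
R=R_t(25); g=slidegrip(.023); plan(g+R[:,2]*(.019),R); s=sense(); print(s['joints'].round(1),s['joint_velocities'].round(1),s['tcp_pos'],s['ee_rot'][:,2])
E
```

```text
n 1 dist 49.6 rot 0.6
1, 4, 49, -0.005, -0.003, 0.008
[ 27.    5.1 -53.6  51.9 -13.1  16. ] [ 1.2 -1.4  0.2  0.   0.  -0.6] [0.52411755 0.08899792 0.12156543] [ 0.42455953  0.01670975 -0.90524582]
```

```bash
python3 - <<'E'
from h import *
R=R_t(13); g=slidegrip(.021); plan(g+R[:,2]*(.019-.015),R,n=3);
E
```

```text
n 3 dist 35.0 rot 12.2
-1, 1, 12, -0.001, -0.071, 0.003
0, 1, 12, -0.001, -0.071, 0.003
1, 1, 12, -0.001, -0.071, 0.003
```

Call:
carry_out --commands '[-1,1,12,0,-0.071,0.003,0,1,12,0,-0.071,0.003,1,1,12,0,-0.071,0.003,0,0,0,0,0,0]'

```text
time_s: 3.45
tcp_pos: [0.5374, 0.0841, 0.0946]
ee_rot: [[0.969, 0.029, 0.244], [0.027, -1.0, 0.009], [0.244, -0.002, -0.97]]
wrist_force: [0.4, 0.4, 0.1]
gripper_width: 0.999
```

```bash
python3 - <<'E'
from h import *
R=R_t(13); g=slidegrip(.021); plan(g+R[:,2]*(.019),R); s=sense(); print(s['joints'].round(1),s['joint_velocities'].round(1),s['tcp_pos'],s['ee_rot'][:,2])
E
```

```text
n 1 dist 20.2 rot 1.1
-2, -1, 20, -0.002, -0.02, 0.0
[ 29.8  12.8 -35.1  13.1 -30.2  51.2] [ 0.7 -2.5 -3.1 -0.1 -0.6  0.2] [0.53744878 0.08411408 0.09459074] [ 0.24402545  0.00891043 -0.96972789]
```

Call:
carry_out --commands '[-1,0,9,0,-0.02,0,-1,0,8,0,0,0,0,0,0,0,0,0]'

```text
time_s: 3.82
tcp_pos: [0.5369, 0.0827, 0.0767]
ee_rot: [[0.974, 0.029, 0.223], [0.028, -1.0, 0.007], [0.224, -0.0, -0.975]]
wrist_force: [0.0, -0.6, -1.1]
gripper_width: 0.998
```

Call:
carry_out --commands '[0,0,0,0,0,0,0,0,0,0,0,0,0,0,0,0,0,0,0,0,0,0,0,0]' --grip 10

```text
time_s: 4.32
tcp_pos: [0.5364, 0.0824, 0.0771]
ee_rot: [[0.974, 0.029, 0.224], [0.028, -1.0, 0.007], [0.224, -0.0, -0.975]]
wrist_force: [-0.3, -0.9, -0.4]
gripper_width: 0.63
```

```bash
python3 - <<'E'
from h import *
s=sense(); print(s['joints'].round(1),s['wrist_force'],s['gripper_width']*87,s['tcp_pos'])
for n in("scene","top"): 
    im=capture(n); cv2.imwrite(f"pics/{n}2.png",cv2.cvtColor(im,cv2.COLOR_RGB2BGR))
crop("g","scene2",270,60,200,200,4)
E
```

```text
[ 29.4  14.6 -35.2  12.3 -29.2  52.1] [-0.26897878 -0.92752828 -0.43860561] 54.78088124959895 [0.5364027  0.08235733 0.07713653]
```

View pics/g.png

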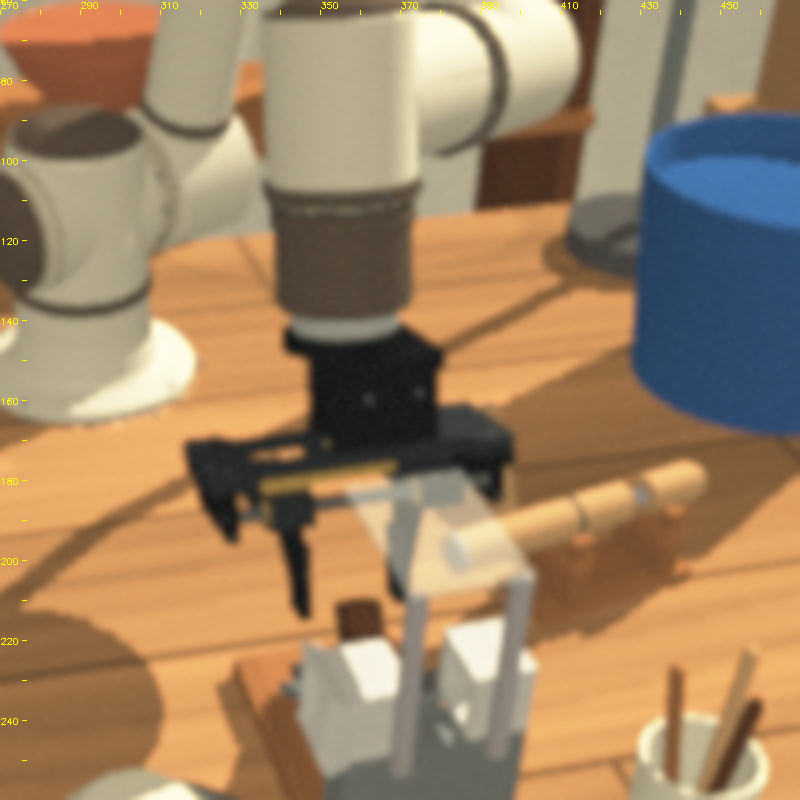

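Call:
carry_out --commands '[0,0,0,0,0,0,0,0,0,0,0,0,0,0,0,0,0,0,0,0,0,0,0,0,0,0,0,0,0,0]'

```text
time_s: 5.05
tcp_pos: [0.5391, 0.0873, 0.0787]
ee_rot: [[0.972, 0.033, 0.232], [0.031, -0.999, 0.015], [0.232, -0.007, -0.973]]
wrist_force: [-0.6, -0.3, 0.9]
gripper_width: 0.264
```

Call:
carry_out --commands '[0,0,0,0,0,0,0,0,0,0,0,0]'

```text
time_s: 5.3
tcp_pos: [0.5391, 0.0873, 0.0787]
ee_rot: [[0.972, 0.033, 0.232], [0.03, -0.999, 0.015], [0.232, -0.008, -0.973]]
wrist_force: [-0.7, 1.1, -0.2]
gripper_width: 0.265
```

```bash
python3 - <<'E'
from h import *
s=sense(); print(s['joints'].round(1),s['wrist_force'],s['gripper_width']*87,s['tcp_pos'])
R=s['ee_rot']; a=np.radians(35); up=Rs@[np.cos(a),0,np.sin(a)]
print("per10mm down in tool:",R.T@(-up*10))
print("S-frame grasp",Rs.T@(s['tcp_pos']-R[:,2]*.019-[*S,0])*1000)
E
```

```text
[ 29.6  14.6 -35.   12.1 -28.8  52.2] [-0.74087797  1.14271509 -0.16121147] 23.05640062409111 [0.5391129  0.08726536 0.07872341]
per10mm down in tool: [-9.29923845e+00  4.11187058e-03  3.67751918e+00]
S-frame grasp [-106.48356898    1.75112634   97.2037547 ]
```

Call:
carry_out --commands '[-6,0,2.4,0,0,0,-6,0,2.4,0,0,0,-4,0,1.6,0,0,0]'

```text
time_s: 5.68
tcp_pos: [0.5258, 0.087, 0.0693]
ee_rot: [[0.971, 0.033, 0.235], [0.03, -0.999, 0.016], [0.235, -0.009, -0.972]]
wrist_force: [0.8, -0.2, 1.1]
gripper_width: 0.265
```

Call:
carry_out --commands '[-4,0,1.6,0,0,0,-4,0,1.6,0,0,0]'

```text
time_s: 5.92
tcp_pos: [0.5183, 0.0868, 0.0641]
ee_rot: [[0.971, 0.033, 0.235], [0.03, -0.999, 0.016], [0.236, -0.009, -0.972]]
wrist_force: [2.2, -0.5, 1.4]
gripper_width: 0.264
```

Call:
carry_out --commands '[-3,0,1.2,0,0,0,-3,0,1.2,0,0,0]'

```text
time_s: 6.18
tcp_pos: [0.5184, 0.0872, 0.064]
ee_rot: [[0.969, 0.035, 0.245], [0.032, -0.999, 0.018], [0.245, -0.01, -0.969]]
wrist_force: [10.6, -9.5, 4.5]
gripper_width: 0.268
```

Call:
carry_out --commands '[-3,0,1.2,0,0,0,-3,0,1.2,0,0,0]'

```text
time_s: 6.42
tcp_pos: [0.5187, 0.0871, 0.0641]
ee_rot: [[0.966, 0.035, 0.254], [0.031, -0.999, 0.02], [0.255, -0.011, -0.967]]
wrist_force: [9.6, -8.5, 4.7]
gripper_width: 0.267
```

Call:
carry_out --commands '[0,0,0,0,0,0,0,0,0,0,0,0,0,0,0,0,0,0,0,0,0,0,0,0]' --grip 70

```text
time_s: 6.92
tcp_pos: [0.516, 0.0855, 0.0621]
ee_rot: [[0.968, 0.033, 0.249], [0.03, -0.999, 0.017], [0.25, -0.009, -0.968]]
wrist_force: [-0.1, 0.3, 0.1]
gripper_width: 0.632
```

Call:
carry_out --commands '[0,0,0,0,0,0,-5,0,-40,0,0,0,-5,0,-45,0,0,0,-10,0,-45,0,0,0]'

```text
time_s: 7.42
tcp_pos: [0.4613, 0.0817, 0.1817]
ee_rot: [[0.97, 0.032, 0.239], [0.03, -0.999, 0.011], [0.239, -0.004, -0.971]]
wrist_force: [0.8, 0.2, 1.3]
gripper_width: 0.801
```

```bash
python3 - <<'E'
from h import *
s=sense(); print(s['joints'].round(1),s['tcp_pos'])
for n in("scene","top"): 
    im=capture(n); cv2.imwrite(f"pics/{n}3.png",cv2.cvtColor(im,cv2.COLOR_RGB2BGR))
crop("k","top3",160,105,160,140,5)
crop("k2","scene3",330,150,160,150,5)
for s in (0,.03):print(proj("scene",[slidegrip(s)]),proj("top",[slidegrip(s)]))
E
```

```text
[ 35.4  -0.9 -35.5  10.7 -44.1  49.4] [0.46130241 0.08173255 0.18165097]
[[356.39852128 215.74833894]] [[288.52419028 189.47954611]]
[[360.01048152 216.24899031]] [[288.37052443 179.39771572]]
```

View pics/k.png

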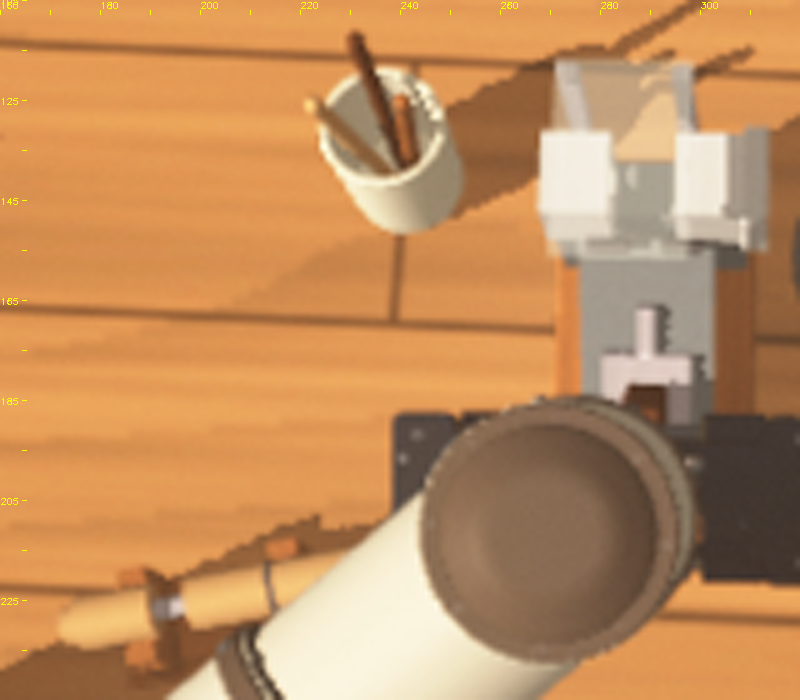

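View pics/k2.png

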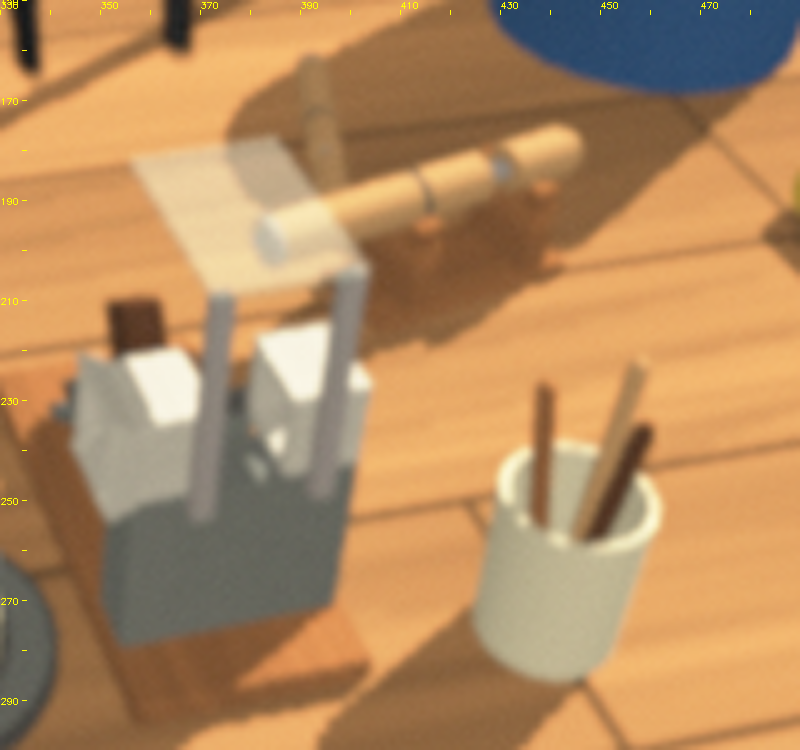

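```bash
python3 - <<'E'
from h import *
R=R_down(-78.6); plan(np.array([.4324,.2362,.16]),R)
E
```

```text
n 9 dist 158.2 rot 81.5
-4, -17, 2, -0.02, -0.022, 0.155
-6, -16, 2, -0.02, -0.022, 0.155
-8, -15, 2, -0.02, -0.022, 0.155
-11, -14, 2, -0.02, -0.022, 0.155
-13, -12, 2, -0.02, -0.022, 0.155
-14, -10, 2, -0.02, -0.022, 0.155
-16, -8, 2, -0.02, -0.022, 0.155
-17, -5, 2, -0.02, -0.022, 0.155
-17, -3, 2, -0.02, -0.022, 0.155
```

Call:
carry_out --commands '[-4,-17,0,-0.02,-0.022,0.155,-6,-16,0,-0.02,-0.022,0.155,-8,-15,0,-0.02,-0.022,0.155,-11,-14,0,-0.02,-0.022,0.155,-13,-12,0,-0.02,-0.022,0.155]' --grip 75

```text
time_s: 8.15
tcp_pos: [0.442, 0.1689, 0.1784]
ee_rot: [[0.708, -0.698, 0.11], [-0.699, -0.714, -0.038], [0.105, -0.05, -0.993]]
wrist_force: [-0.0, 0.1, -0.7]
gripper_width: 0.86
```

Call:
carry_out --commands '[-14,-10,0,-0.02,-0.022,0.155,-16,-8,0,-0.02,-0.022,0.155,-17,-5,0,-0.02,-0.022,0.155,-17,-3,0,-0.02,-0.022,0.155,0,0,0,0,0,0]'

```text
time_s: 8.78
tcp_pos: [0.4289, 0.2404, 0.1704]
ee_rot: [[0.154, -0.988, -0.009], [-0.988, -0.154, -0.001], [-0.001, 0.009, -1.0]]
wrist_force: [0.8, 0.1, 0.4]
gripper_width: 0.858
```

```bash
python3 - <<'E'
from h import *
R=R_down(-78.6); plan(np.array([.4324,.2362,.16]),R)
s=sense(); print(s['joints'].round(1),s['tcp_pos'],s['ee_rot'])
for n in("scene","top"): 
    im=capture(n); cv2.imwrite(f"pics/{n}4.png",cv2.cvtColor(im,cv2.COLOR_RGB2BGR))
crop("l","top4",150,180,130,80,6)
crop("l2","scene4",340,120,140,110,6)
E
```

```text
n 1 dist 11.7 rot 2.6
5, -3, 10, 0.009, 0.001, -0.044
[ 48.   10.3 -19.1  -0.4 -61.  -38.9] [0.4289364  0.24036132 0.17036993] [[ 1.54137992e-01 -9.88004698e-01 -9.39128335e-03]
 [-9.88049009e-01 -1.54138649e-01 -6.58201443e-04]
 [-7.97253608e-04  9.38050206e-03 -9.99955684e-01]]
```

View pics/l.png

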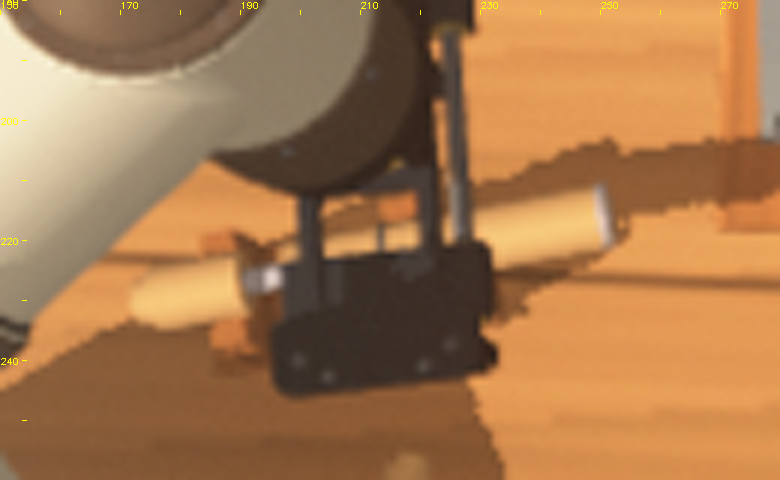

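View pics/l2.png

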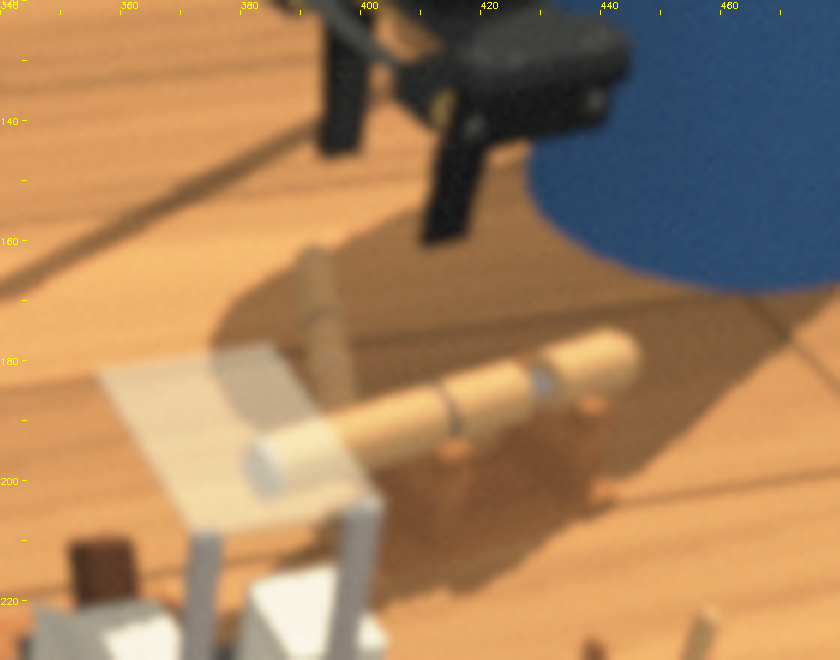

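```bash
python3 - <<'E'
from h import *
c=np.array([.4205,.295,.07]);t=np.radians(11.4);d=np.array([-np.sin(t),np.cos(t),0])
for y in(-.11,-.007,.05,.11): print(y,proj("top",c+d*y)[0].round(1),proj("scene",c+d*y)[0].round(1))
E
```

```text
-0.11 [250.6 215.7] [382.5 196.9]
-0.007 [213.9 221.4] [412.7 188.2]
0.05 [193.4 224.5] [428.6 183.6]
0.11 [171.8 227.9] [444.8 178.9]
```

Call:
carry_out --commands '[5,-3,40,0.009,0,-0.044,0,0,40,0,0,0,0,0,25,0,0,0,0,0,0,0,0,0]'

```text
time_s: 9.38
tcp_pos: [0.4319, 0.2323, 0.0636]
ee_rot: [[0.207, -0.978, 0.002], [-0.978, -0.207, 0.0], [0.0, -0.002, -1.0]]
wrist_force: [0.9, 0.9, -0.4]
gripper_width: 0.865
```

```bash
python3 - <<'E'
from h import *
R=R_down(-78.6); plan(np.array([.4324,.2362,.051]),R); print(sense()['tcp_pos'])
E
```

```text
n 1 dist 13.2 rot 0.5
-4, -1, 13, -0.002, -0.0, 0.009
[0.43191633 0.23232717 0.06358516]
```

Call:
carry_out --commands '[-4,-1,12,0,0,0.009,0,0,0,0,0,0,0,0,0,0,0,0]'

```text
time_s: 9.75
tcp_pos: [0.4336, 0.2377, 0.0534]
ee_rot: [[0.199, -0.98, 0.006], [-0.98, -0.199, 0.003], [-0.002, -0.007, -1.0]]
wrist_force: [-0.1, 0.1, 0.9]
gripper_width: 0.863
```

Call:
carry_out --commands '[0,0,0,0,0,0,0,0,0,0,0,0,0,0,0,0,0,0,0,0,0,0,0,0,0,0,0,0,0,0]' --grip 15

```text
time_s: 10.38
tcp_pos: [0.4342, 0.2384, 0.0548]
ee_rot: [[0.2, -0.98, 0.008], [-0.98, -0.2, 0.005], [-0.004, -0.009, -1.0]]
wrist_force: [0.1, 0.0, 0.3]
gripper_width: 0.377
```

Call:
carry_out --commands '[0,0,0,0,0,0,0,0,0,0,0,0,0,0,0,0,0,0]'

```text
time_s: 10.75
tcp_pos: [0.4342, 0.2383, 0.0547]
ee_rot: [[0.2, -0.98, 0.008], [-0.98, -0.2, 0.005], [-0.004, -0.009, -1.0]]
wrist_force: [0.9, -0.5, -0.2]
gripper_width: 0.179
```

```bash
python3 - <<'E'
from h import *
for n in("scene","top"): 
    im=capture(n); cv2.imwrite(f"pics/{n}5.png",cv2.cvtColor(im,cv2.COLOR_RGB2BGR))
crop("m","top5",150,180,130,80,6)
crop("m2","scene5",340,120,140,110,6)
print(sense()['gripper_width'],proj("scene",sense()['tcp_pos']),proj("top",sense()['tcp_pos']))
E
```

```text
0.1817827278735199 [[397.73205467 197.14503555]] [[233.14536385 218.66569706]]
```

View pics/m.png

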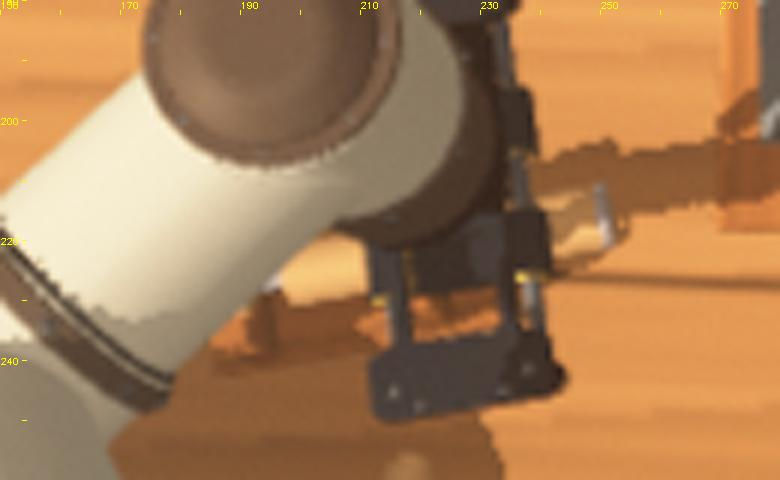

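View pics/m2.png

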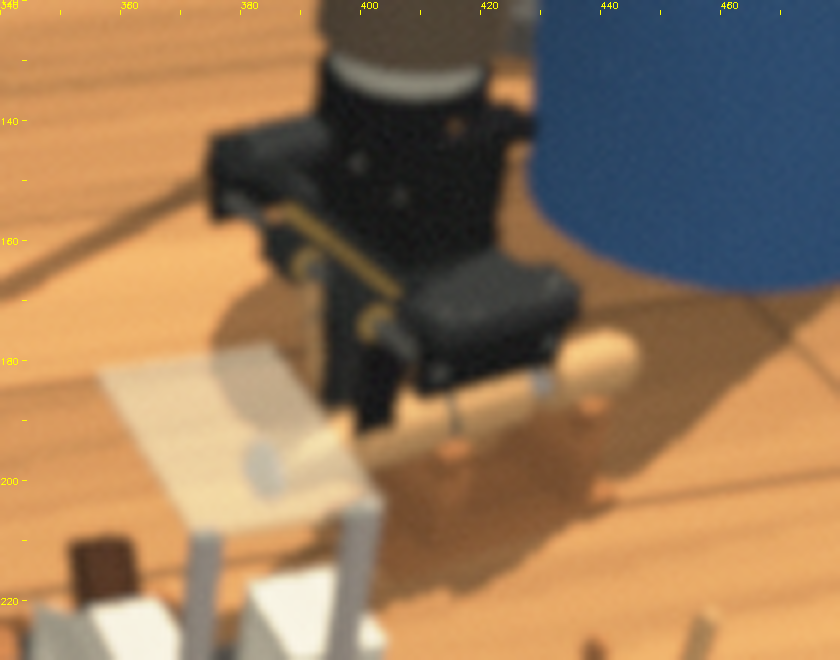

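```bash
python3 - <<'E'
from h import *
p=np.array([.5364,.0824,.0771]);y=np.array([.029,-1,0]);print(proj("scene",[p+y*.0274,p-y*.0274]))
p=np.array([.4289,.2404,.1704]);y=np.array([-.988,-.154,.009]);print(proj("scene",[p+y*.037,p-y*.037]))
p=np.array([.4342,.2383,.0547]);y=np.array([-.98,-.2,-.009]);print(proj("scene",[p+y*.008,p-y*.008,p+y*.018,p-y*.018]))
E
```

```text
[[347.31166189 222.91194629]
 [367.47933018 219.40409695]]
[[395.71137811 155.16397847]
 [410.30252403 168.39583497]]
[[396.14293221 195.70063488]
 [399.29403936 198.63150657]
 [394.20678668 193.89980936]
 [401.29757587 200.49501301]]
```

```bash
python3 - <<'E'
from h import *
crop("q0","scene0",440,50,100,80,8)
crop("q1","scene1",310,100,90,70,8)
crop("q2","scene4",380,110,70,60,10)
crop("q3","scene5",380,160,60,50,12)
E
```

```text
(no output)
```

View pics/q1.png

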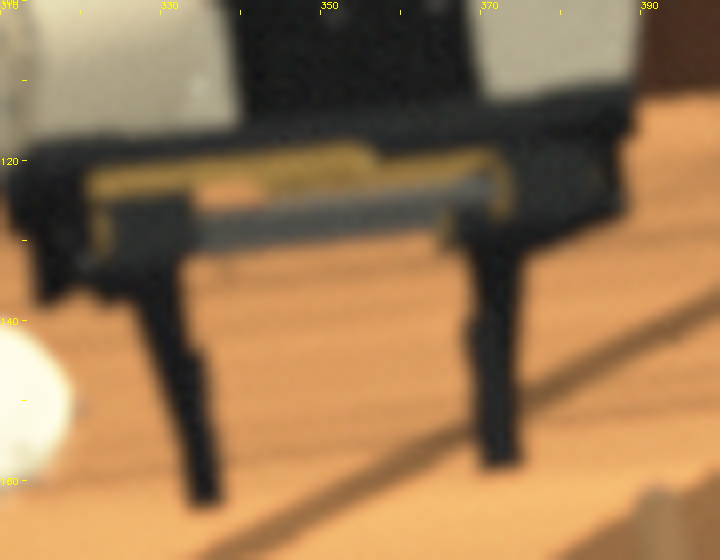

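View pics/q2.png

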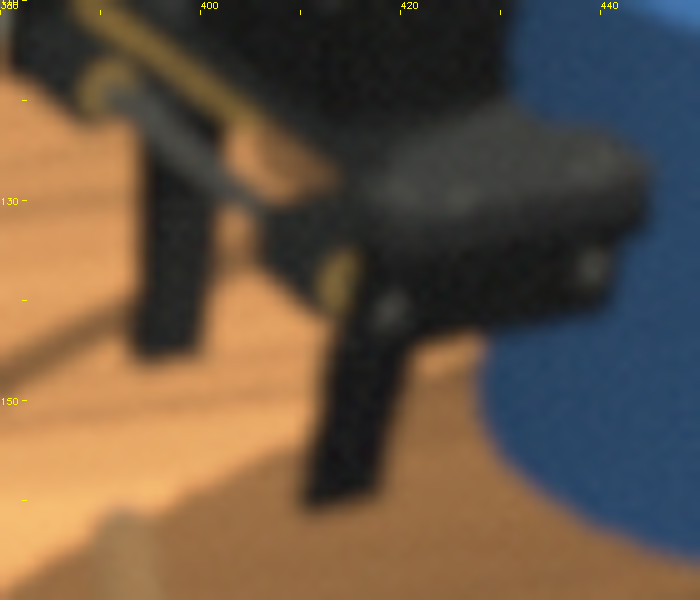

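View pics/q3.png

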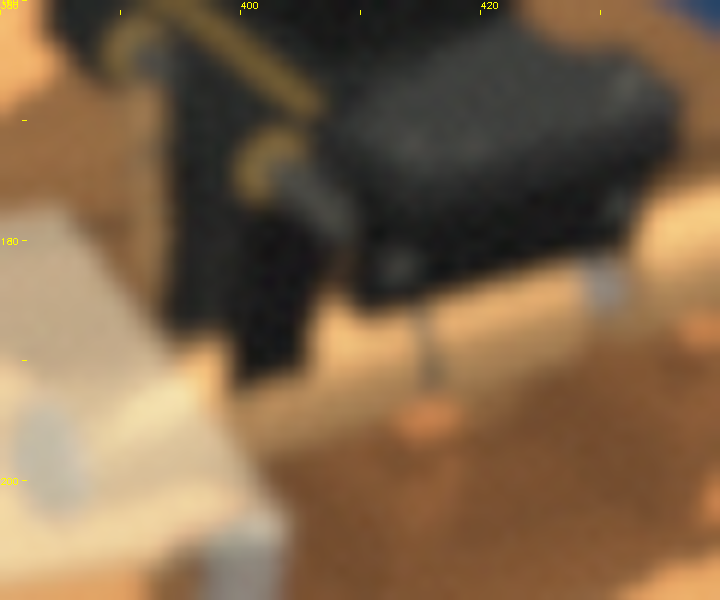

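View pics/q0.png

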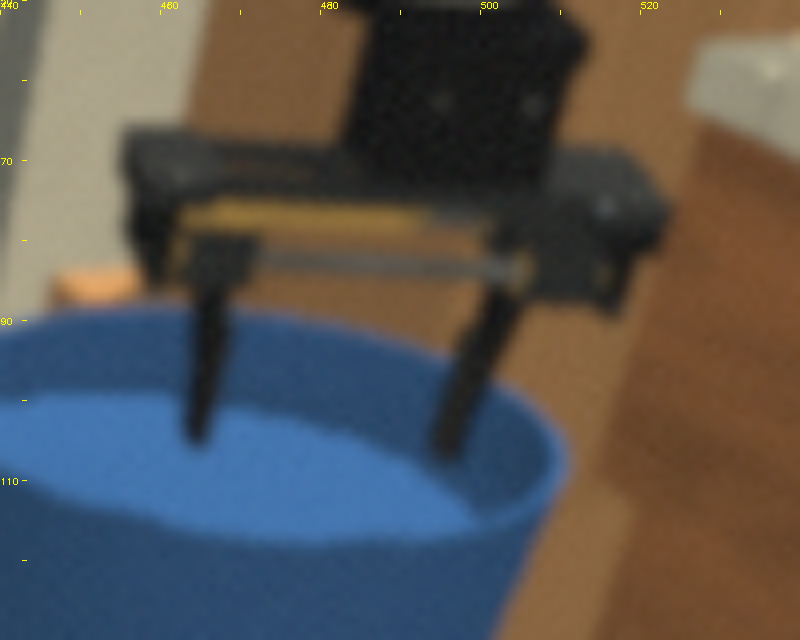

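```bash
cat > off.py <<'E'
from h import *
from scipy.optimize import least_squares
D=[((.2315,.5799,.1898),[[.9287,-.3708,0],[-.3708,-.9287,-.002],[0,.002,-1]],(479.7,106.)),
((.4869,.0874,.1933),[[0.825,0.01,0.565],[0.007,-1.0,0.007],[0.565,-0.002,-0.825]],(353.6,160.4)),
((.4289,.2404,.1704),[[0.154,-0.988,-0.009],[-0.988,-0.154,-0.001],[-0.001,0.009,-1.0]],(405,152.8)),
((.4342,.2383,.0547),[[0.2,-0.98,0.008],[-0.98,-0.2,0.005],[-0.004,-0.009,-1.0]],(399.2,189.3)),
((.5364,.0824,.0771),[[0.974,0.029,0.224],[0.028,-1.0,0.007],[0.224,-0.0,-0.975]],(358.7,212.))]
b=np.array([1.2,1.])
for p,R,q in D: print((proj("scene",p)[0]+b-q).round(1))
for mode in("tool","world"):
    def f(o):
        return np.concatenate([proj("scene",np.array(p)+(np.array(R)@o if mode=="tool" else o))[0]+b-q for p,R,q in D])
    r=least_squares(f,[0,0,0]); print(mode,r.x,r.cost,f(r.x).round(1))
f=lambda o:np.concatenate([proj("scene",np.array(p)+np.array(R)@[0,0,o[0]])[0]+b-q for p,R,q in D])
r=least_squares(f,[0]); print(r.x,r.cost,f(r.x).round(1))
f=lambda o:np.concatenate([proj("scene",np.array(p)+[0,0,o[0]])[0]+b-q for p,R,q in D])
r=least_squares(f,[0]); print(r.x,r.cost,f(r.x).round(1))
E
python3 off.py
```

```text
[-1.7  8.7]
[ 3.6 13.2]
[-1.   9.8]
[-0.3  8.9]
[-0.  10.1]
tool [ 0.00167638  0.00214416 -0.03113242] 1.9660022865365683 [ 0.  -0.2  1.4  0.9 -0.4 -0.4  0.  -0.3 -0.8 -0.4]
world [ 0.00365605 -0.00638836  0.03603472] 7.082839971738453 [-0.2 -1.2  2.4  1.8 -0.9 -0.9 -0.4 -0.4 -1.2  0.3]
[-0.03086388] 3.545978653403183 [ 0.6 -0.3  2.   0.9  0.6 -0.1  0.9  0.  -0.3 -0.7]
[0.03237191] 13.567503047736166 [ 0.7 -0.8  4.4  2.   0.6 -0.6  1.1 -0.4  0.7  0.3]
```

Call:
carry_out --commands '[0,0,-4,0,0,0,0,0,0,0,0,0,0,0,0,0,0,0,0,0,0,0,0,0,0,0,0,0,0,0]' --grip 75

```text
time_s: 11.48
tcp_pos: [0.4342, 0.2383, 0.0591]
ee_rot: [[0.2, -0.98, 0.008], [-0.98, -0.2, 0.006], [-0.004, -0.009, -1.0]]
wrist_force: [-0.3, 0.2, -0.6]
gripper_width: 0.655
```

```bash
cat >> h.py <<'E'
L=0.050 # reported tcp -> real grasp point, along -z tool
E
python3 - <<'E'
from h import *
R=R_down(-78.6); plan(np.array([.4324,.2362,.020]),R,n=3);s=sense();print(s['tcp_pos'],s['gripper_width']*87)
E
```

```text
n 3 dist 39.2 rot 0.6
1, 1, 13, -0.003, 0.001, 0.001
1, 1, 13, -0.003, 0.001, 0.001
1, 1, 13, -0.003, 0.001, 0.001
[0.43422573 0.23834642 0.05912333] 57.02826134245579
```

Call:
carry_out --commands '[0,0,0,0,0,0,1,1,8,-0.003,0.001,0,1,1,10,-0.003,0.001,0]'

```text
time_s: 11.85
tcp_pos: [0.433, 0.2363, 0.0406]
ee_rot: [[0.2, -0.98, 0.004], [-0.98, -0.2, 0.003], [-0.002, -0.004, -1.0]]
wrist_force: [0.7, -0.7, -0.8]
gripper_width: 0.853
```

Call:
carry_out --commands '[1,0,10,-0.003,0,0,0,0,10,0,0,0,0,0,0,0,0,0]'

```text
time_s: 12.22
tcp_pos: [0.4323, 0.2342, 0.0174]
ee_rot: [[0.199, -0.98, -0.002], [-0.98, -0.199, -0.0], [-0.0, 0.002, -1.0]]
wrist_force: [0.2, -0.1, -1.1]
gripper_width: 0.858
```

Call:
carry_out --commands '[0,0,0,0,0,0,0,0,0,0,0,0,0,0,0,0,0,0,0,0,0,0,0,0,0,0,0,0,0,0]' --grip 15

```text
time_s: 12.85
tcp_pos: [0.433, 0.2349, 0.0183]
ee_rot: [[0.2, -0.98, -0.001], [-0.98, -0.2, 0.001], [-0.001, 0.0, -1.0]]
wrist_force: [0.1, -0.0, 0.3]
gripper_width: 0.379
```

Call:
carry_out --commands '[0,0,0,0,0,0,0,0,0,0,0,0,0,0,0,0,0,0]'

```text
time_s: 13.22
tcp_pos: [0.4329, 0.2349, 0.0183]
ee_rot: [[0.2, -0.98, -0.001], [-0.98, -0.2, 0.001], [-0.001, 0.0, -1.0]]
wrist_force: [-0.1, -0.1, -0.5]
gripper_width: 0.336
```

```bash
sed -i 's/^S=.*/S=np.array([0.6405,0.0890]); YAW=np.radians(1.6)/' h.py; python3 - <<'E'
from h import *
s=sense(); p=s['tcp_pos']; p1=p+[0,0,.23]; plan(p1,s['ee_rot'])
R=R_down(-88.4); t=st((0,-249,0))+[0,0,.25]; print(t); plan(t,R,p0=p1,vmax=45)
E
```

```text
n 5 dist 230.0 rot 0.0
0, 0, -46, 0.0, 0.0, 0.0
0, 0, -46, 0.0, 0.0, 0.0
0, 0, -46, 0.0, 0.0, 0.0
0, 0, -46, 0.0, 0.0, 0.0
0, 0, -46, 0.0, 0.0, 0.0
[ 0.64745249 -0.15990292  0.25      ]
n 10 dist 449.3 rot 9.9
43, -13, 0, 0.0, 0.0, 0.017
43, -14, 0, 0.0, 0.0, 0.017
42, -15, 0, 0.0, 0.0, 0.017
42, -15, 0, 0.0, 0.0, 0.017
42, -16, 0, 0.0, 0.0, 0.017
42, -17, 0, 0.0, 0.0, 0.017
41, -18, 0, 0.0, 0.0, 0.017
41, -18, 0, 0.0, 0.0, 0.017
41, -19, 0, 0.0, 0.0, 0.017
40, -20, 0, 0.0, 0.0, 0.017
```

Call:
carry_out --commands '[0,0,-15,0,0,0,0,0,-25,0,0,0,0,0,-35,0,0,0,0,0,-40,0,0,0,0,0,-40,0,0,0]'

```text
time_s: 13.85
tcp_pos: [0.4295, 0.2315, 0.1723]
ee_rot: [[0.198, -0.98, -0.012], [-0.98, -0.198, -0.009], [0.006, 0.014, -1.0]]
wrist_force: [-0.3, 0.8, -1.2]
gripper_width: 0.333
```

```bash
python3 - <<'E'
from h import *
for n in("scene","top"): 
    im=capture(n); cv2.imwrite(f"pics/{n}6.png",cv2.cvtColor(im,cv2.COLOR_RGB2BGR))
crop("m","scene6",300,60,200,150,4)
E
```

```text
(no output)
```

View pics/m.png

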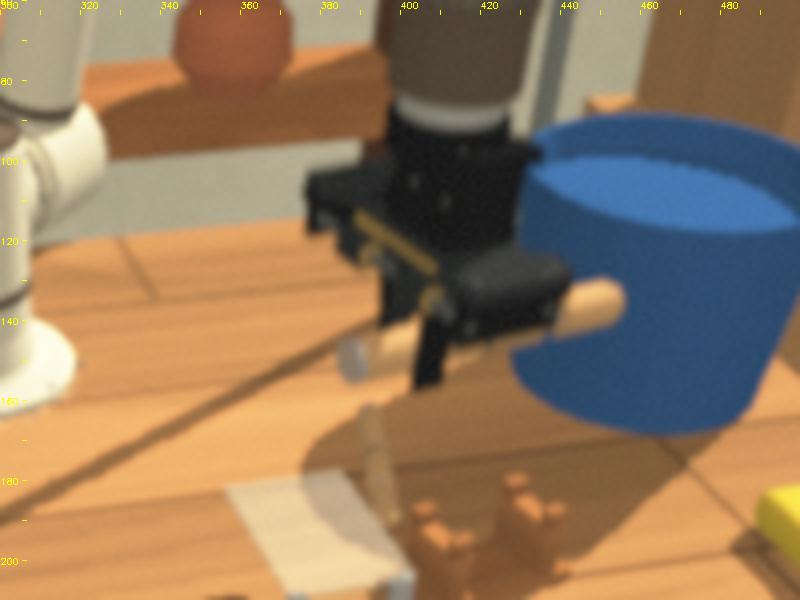

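Call:
carry_out --commands '[0,0,-40,0,0,0,0,0,-36,0,0,0,43,-13,0,0,0,0.017,43,-14,0,0,0,0.017,42,-15,0,0,0,0.017]'

```text
time_s: 14.58
tcp_pos: [0.4951, 0.114, 0.249]
ee_rot: [[0.153, -0.988, -0.012], [-0.988, -0.153, -0.005], [0.003, 0.013, -1.0]]
wrist_force: [0.3, 1.0, -0.6]
gripper_width: 0.337
```

```bash
python3 - <<'E'
from h import *
R=R_down(-88.4); t=st((0,-249,0))+[0,0,.25]; print(sense()['tcp_pos'],sense()['joints'].round()); plan(t,R,vmax=45)
E
```

```text
[0.49511497 0.11396377 0.24902201] [ 31.   9.  -9.  -0. -73. -22.]
n 7 dist 313.4 rot 7.2
42, -16, 0, 0.002, -0.001, 0.018
42, -16, 0, 0.002, -0.001, 0.018
41, -17, 0, 0.002, -0.001, 0.018
41, -18, 0, 0.002, -0.001, 0.018
41, -18, 0, 0.002, -0.001, 0.018
40, -19, 0, 0.002, -0.001, 0.018
40, -20, 0, 0.002, -0.001, 0.018
```

Call:
carry_out --commands '[42,-16,0,0.002,0,0.018,42,-16,0,0.002,0,0.018,41,-17,0,0.002,0,0.018,41,-18,0,0.002,0,0.018,41,-18,0,0.002,0,0.018]'

```text
time_s: 15.2
tcp_pos: [0.6029, -0.0884, 0.2404]
ee_rot: [[0.06, -0.998, -0.015], [-0.998, -0.06, -0.004], [0.003, 0.015, -1.0]]
wrist_force: [0.4, 1.2, -2.0]
gripper_width: 0.341
```

Call:
carry_out --commands '[40,-19,0,0.002,0,0.018,40,-20,0,0.002,0,0.018,0,0,0,0,0,0]'

```text
time_s: 15.58
tcp_pos: [0.6457, -0.1711, 0.2325]
ee_rot: [[0.019, -1.0, -0.021], [-1.0, -0.019, -0.002], [0.002, 0.021, -1.0]]
wrist_force: [-0.5, -0.3, -1.0]
gripper_width: 0.334
```

```bash
python3 - <<'E'
from h import *
R=R_down(-88.4); t=st((0,-249,0))+[0,0,.12]; print(sense()['tcp_pos'],sense()['joints'].round()); plan(t,R,vmax=45)
for n in("scene","top"): 
    im=capture(n); cv2.imwrite(f"pics/{n}7.png",cv2.cvtColor(im,cv2.COLOR_RGB2BGR))
E
```

```text
[ 0.64569629 -0.17109189  0.232539  ] [ -1.  26.  12.   0. -78.   2.]
n 3 dist 113.1 rot 1.3
-4, -1, 37, 0.007, -0.0, -0.003
-4, -1, 37, 0.007, -0.0, -0.003
-4, -1, 38, 0.007, -0.0, -0.003
```

View pics/scene7.png

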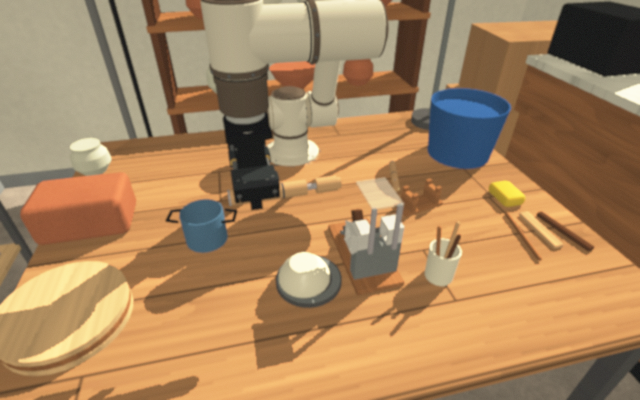

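View pics/top7.png

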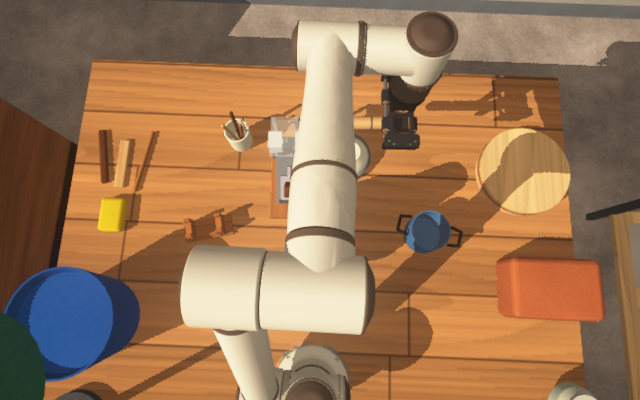

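Call:
carry_out --commands '[-4,-1,37,0.007,0,-0.003,-4,-1,37,0.007,0,-0.003,-4,-1,38,0.007,0,-0.003,0,0,0,0,0,0]'

```text
time_s: 16.18
tcp_pos: [0.6446, -0.1517, 0.1195]
ee_rot: [[0.036, -0.999, 0.002], [-0.999, -0.036, -0.0], [0.0, -0.002, -1.0]]
wrist_force: [0.4, -0.2, -1.3]
gripper_width: 0.334
```

```bash
python3 - <<'E'
from h import *
R=R_down(-88.4); t=st((0,-249,0))+[0,0,.08]; print(sense()['tcp_pos'],sense()['joints'].round()); plan(t,R,vmax=45)
E
```

```text
[ 0.64458436 -0.15173561  0.11946074] [  1.  29.   0.   0. -62.   1.]
n 1 dist 40.4 rot 0.5
8, -3, 39, -0.002, -0.0, 0.008
```

Call:
carry_out --commands '[5,-2,20,0,0,0.008,3,-1,19,0,0,0,0,0,0,0,0,0]'

```text
time_s: 16.55
tcp_pos: [0.6509, -0.1594, 0.0831]
ee_rot: [[0.03, -1.0, 0.009], [-1.0, -0.03, -0.001], [0.002, -0.009, -1.0]]
wrist_force: [-0.7, -0.5, -1.5]
gripper_width: 0.335
```

```bash
python3 - <<'E'
from h import *
s=sense();R=s['ee_rot'];print(s['tcp_pos'],R.round(3).tolist())
g=s['tcp_pos']-R[:,2]*.0517; d=-R[:,0]; g=g
print("stand grasp",Rs.T@(g-[*S,0])*1000)
for y in(-110,-7,50,102,110): P=g+d*(y+61.4)/1000; print(y,(Rs.T@(P-[*S,0])*1000).round(1),proj("scene",P)[0].round(1),proj("top",P)[0].round(1))
for n in("scene","top"): 
    im=capture(n); cv2.imwrite(f"pics/{n}8.png",cv2.cvtColor(im,cv2.COLOR_RGB2BGR))
crop("m","scene8",240,180,200,150,4); crop("m1","top8",250,100,160,100,5)
print(proj("scene",[st((0,-55,130)),st((-30,-55,160)),st((30,-55,160))]))
E
```

```text
[ 0.65093017 -0.159385    0.08313775] [[0.03, -1.0, 0.009], [-1.0, -0.03, -0.001], [0.002, -0.009, -1.0]]
stand grasp [   3.02158076 -248.50126957  134.83556321]
-110 [   3.1 -297.1  134.9] [244.4 254.3] [396.6 142.2]
-7 [   2.9 -194.1  134.8] [292.3 245.7] [359.1 141.8]
50 [   2.8 -137.1  134.7] [317.8 241.1] [338.3 141.5]
102 [  2.7 -85.1 134.6] [340.4 237. ] [319.3 141.3]
110 [  2.7 -77.1 134.6] [343.8 236.4] [316.4 141.3]
[[352.71459607 235.41616038]
 [349.11761268 216.94229806]
 [357.9638922  234.00090781]]
```

View pics/m.png

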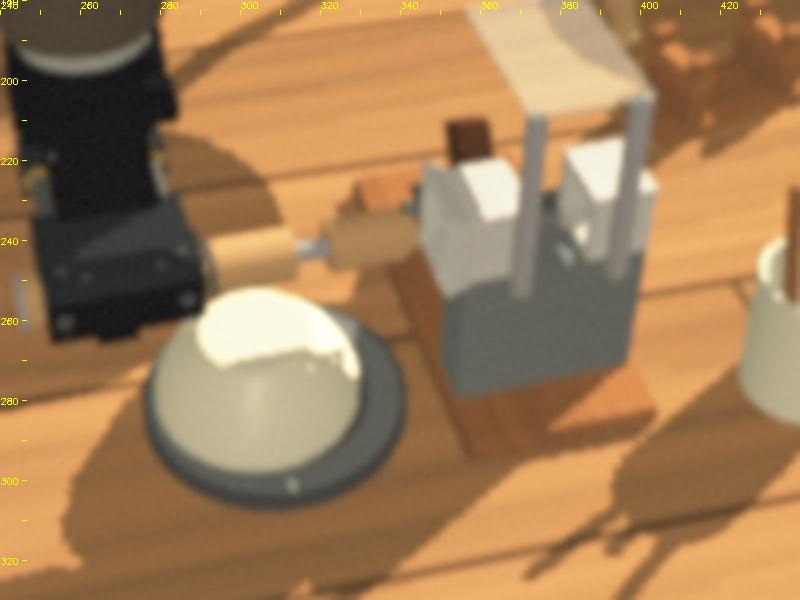

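View pics/m1.png

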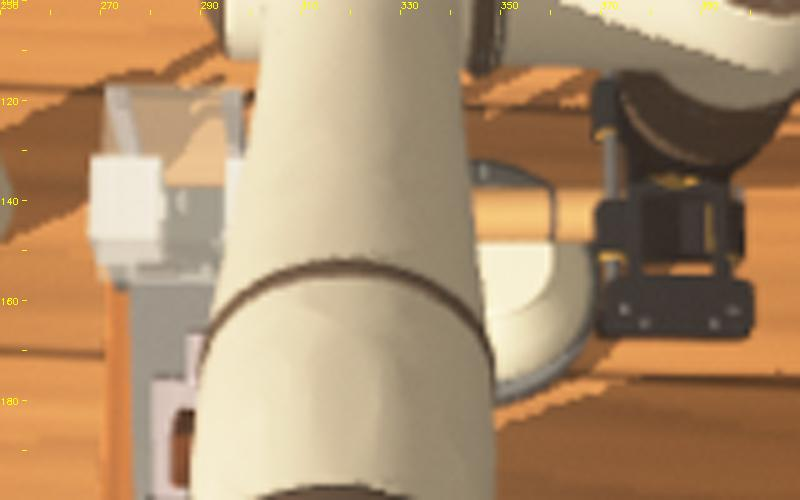

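Call:
carry_out --commands '[-10,1,1.5,0,0,0,-10,1,1.5,0,0,0,-8,0,0,0,0,0,0,0,0,0,0,0]'

```text
time_s: 17.15
tcp_pos: [0.6507, -0.129, 0.0847]
ee_rot: [[0.031, -0.999, 0.018], [-1.0, -0.031, -0.002], [0.002, -0.018, -1.0]]
wrist_force: [-1.1, -0.5, -1.5]
gripper_width: 0.335
```

```bash
cat > bs.py <<'E'
from h import *
s=sense();R=s['ee_rot']
g=s['tcp_pos']-R[:,2]*.0517; d=-R[:,0]
print("F",s['wrist_force'].round(1),"w",s['gripper_width']*87)
for y in(-61.4,50,110): P=g+d*(y+61.4)/1000; print(y,(Rs.T@(P-[*S,0])*1000).round(1))
print("dir",(Rs.T@d).round(3))
E
python3 bs.py
```

```text
F [-1.1 -0.5 -1.5] w 29.180813068860342
-61.4 [   3.2 -218.1  136.4]
50 [   2.8 -106.7  136.1]
110 [  2.6 -46.7 136. ]
dir [-0.004  1.    -0.002]
```

Call:
carry_out --commands '[0,2,3,-0.018,0,0,0,1,1,0,0,0,0,0,0,0,0,0]'

```text
time_s: 17.52
tcp_pos: [0.648, -0.1292, 0.0805]
ee_rot: [[0.031, -1.0, -0.001], [-1.0, -0.031, -0.002], [0.002, 0.001, -1.0]]
wrist_force: [-0.2, -0.7, -1.4]
gripper_width: 0.334
```

```bash
python3 bs.py
```

```text
F [-0.2 -0.7 -1.4] w 29.06533618050644
-61.4 [   1.5 -218.2  132.2]
50 [   1.1 -106.8  131.9]
110 [  0.9 -46.8 131.8]
dir [-0.003  1.    -0.002]
```

Good. Now insert, small steps.

Call:
carry_out --commands '[-10,0,0,0,0,0,-10,0,0.5,-0.003,0,0,-10,0,0.5,-0.003,0,0]'

```text
time_s: 17.9
tcp_pos: [0.6487, -0.1098, 0.0818]
ee_rot: [[0.029, -1.0, -0.003], [-0.999, -0.029, -0.017], [0.016, 0.004, -1.0]]
wrist_force: [1.0, -0.4, -1.0]
gripper_width: 0.336
```

```bash
python3 bs.py
```

```text
F [ 1.  -0.4 -1. ] w 29.207968360597167
-61.4 [   2.9 -198.1  133.5]
50 [  2.7 -86.7 131.7]
110 [  2.7 -26.7 130.7]
dir [-0.001  1.    -0.016]
```

Call:
carry_out --commands '[0,1,1,0,-0.012,0,0,0,0,0,0,0]'

```text
time_s: 18.15
tcp_pos: [0.6482, -0.108, 0.0808]
ee_rot: [[0.03, -1.0, -0.003], [-1.0, -0.03, -0.003], [0.003, 0.003, -1.0]]
wrist_force: [-0.6, -1.1, -2.2]
gripper_width: 0.339
```

```bash
python3 bs.py
```

```text
F [-0.6 -1.1 -2.2] w 29.51587054572551
-61.4 [   2.4 -197.   132.5]
50 [  2.1 -85.6 132.2]
110 [  2.  -25.6 132. ]
dir [-0.002  1.    -0.003]
```

Call:
carry_out --commands '[-12,1,0.5,0,-0.004,0,-12,0.5,0,0,-0.004,0,-12,0,0,0,-0.004,0,0,0,0,0,0,0]'

```text
time_s: 18.65
tcp_pos: [0.6466, -0.0686, 0.0806]
ee_rot: [[0.03, -1.0, -0.0], [-0.999, -0.03, 0.011], [-0.011, 0.0, -1.0]]
wrist_force: [1.4, 0.7, -1.2]
gripper_width: 0.338
```

```bash
python3 bs.py
```

```text
F [ 1.4  0.7 -1.2] w 29.367760388027314
-61.4 [   1.7 -158.3  132.3]
50 [  1.5 -46.9 133.5]
110 [  1.3  13.1 134.1]
dir [-0.002  1.     0.011]
```

Call:
carry_out --commands '[-8,0.5,1,0,0.012,0,-12,0.5,0.5,0,0,0,-10,0,0,0,-0.002,0,0,0,0,0,0,0]'

```text
time_s: 19.15
tcp_pos: [0.6456, -0.0373, 0.0797]
ee_rot: [[0.03, -1.0, 0.002], [-1.0, -0.03, -0.001], [0.001, -0.002, -1.0]]
wrist_force: [2.3, 0.7, -0.4]
gripper_width: 0.333
```

```bash
python3 bs.py;python3 - <<'E'
from h import *
for n in("scene","top"): 
    im=capture(n); cv2.imwrite(f"pics/{n}9.png",cv2.cvtColor(im,cv2.COLOR_RGB2BGR))
crop("m","scene9",280,190,130,100,6); crop("m1","top9",250,100,160,100,5)
E
```

```text
F [ 2.3  0.7 -0.4] w 28.963795336151634
-61.4 [   1.5 -126.3  131.4]
50 [  1.2 -14.9 131.3]
110 [  1.1  45.1 131.2]
dir [-0.002  1.    -0.001]
```

View pics/m.png

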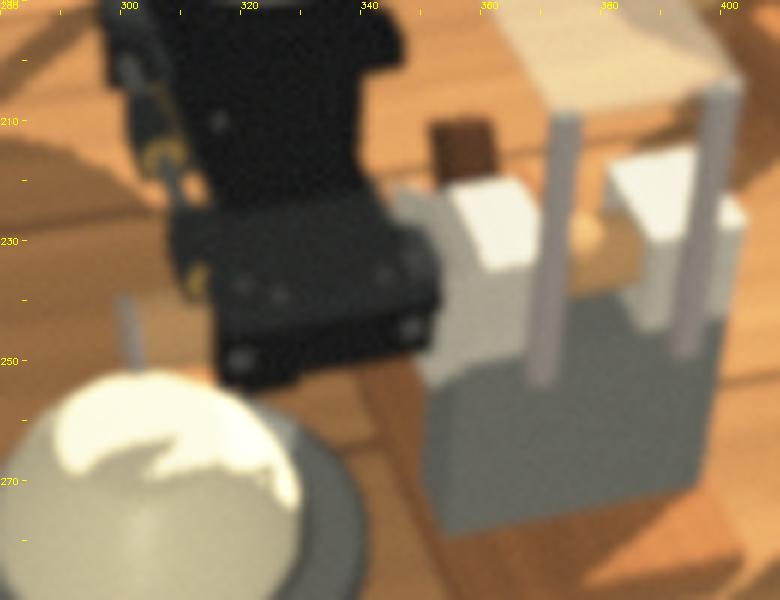

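View pics/m1.png

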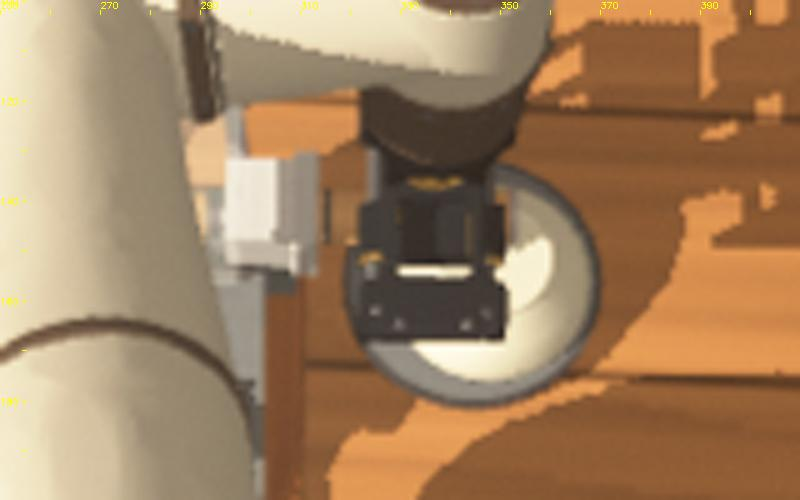

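```bash
python3 - <<'E'
from h import *
crop("m1","top9",300,125,40,40,18)
for u in(314,315,316): print(Rs.T@(atz("top",u,143,.146)-[*S,0])*1000)
print(proj("top",[st((0,-55,145)),st((30,-55,160)),st((-30,-55,160)),st((-30,-55,100))]))
E
```

```text
[ -6.66390464 -70.76578168 146.        ]
[ -6.62367578 -73.47481778 146.        ]
[ -6.58344629 -76.18389597 146.        ]
[[308.23250787 140.72132887]
 [308.33812677 128.21418101]
 [307.93121669 149.38155628]
 [308.31569916 156.52239892]]
```

View pics/m1.png

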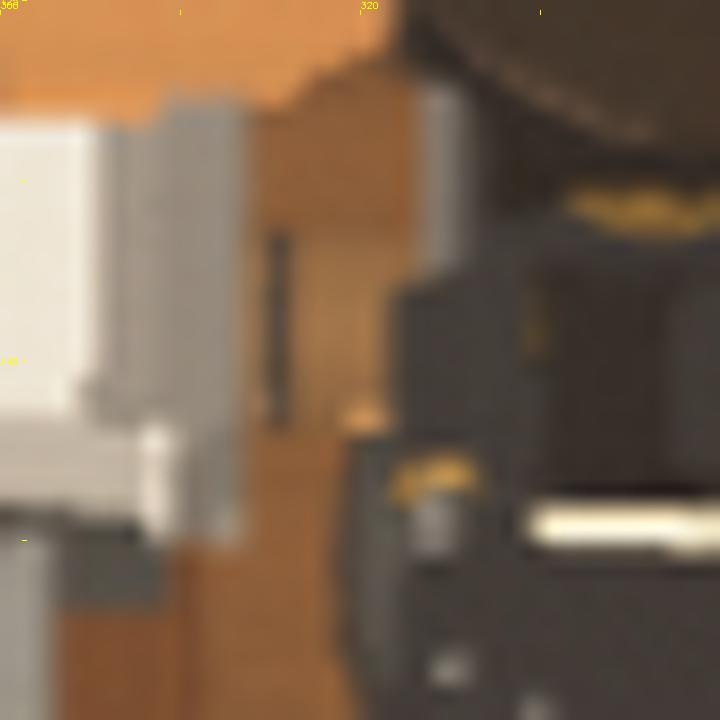

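```bash
python3 bs.py; python3 - <<'E'
from h import *
crop("m","scene9",345,200,70,60,11)
for y in(-67,-55,-26,-18,-4,0,18,39,55): print(y,(proj("scene",[st((0,y,145)),st((15,y,130)),st((23,y,155)),st((23,y,108))])+[1.2,1]).round(1).tolist())
E
```

```text
F [ 1.7  2.  -1.6] w 29.439056905120474
-61.4 [   1.4 -126.7  131.4]
50 [  1.2 -15.3 131.2]
110 [  1.1  44.7 131.2]
dir [-0.001  1.    -0.001]
-67 [[349.1, 232.3], [351.0, 241.7], [352.7, 235.6], [351.6, 251.4]]
-55 [[354.3, 231.4], [356.1, 240.8], [357.9, 234.7], [356.7, 250.4]]
-26 [[366.5, 229.2], [368.4, 238.5], [370.5, 232.4], [368.9, 248.1]]
-18 [[369.9, 228.6], [371.7, 237.9], [374.0, 231.8], [372.2, 247.5]]
-4 [[375.7, 227.6], [377.6, 236.8], [379.9, 230.7], [378.0, 246.4]]
0 [[377.4, 227.3], [379.2, 236.5], [381.6, 230.4], [379.7, 246.1]]
18 [[384.8, 225.9], [386.7, 235.2], [389.2, 229.0], [387.1, 244.7]]
39 [[393.4, 224.4], [395.3, 233.6], [398.0, 227.4], [395.6, 243.1]]
55 [[399.8, 223.3], [401.8, 232.4], [404.7, 226.2], [402.0, 241.9]]
```

View pics/m.png

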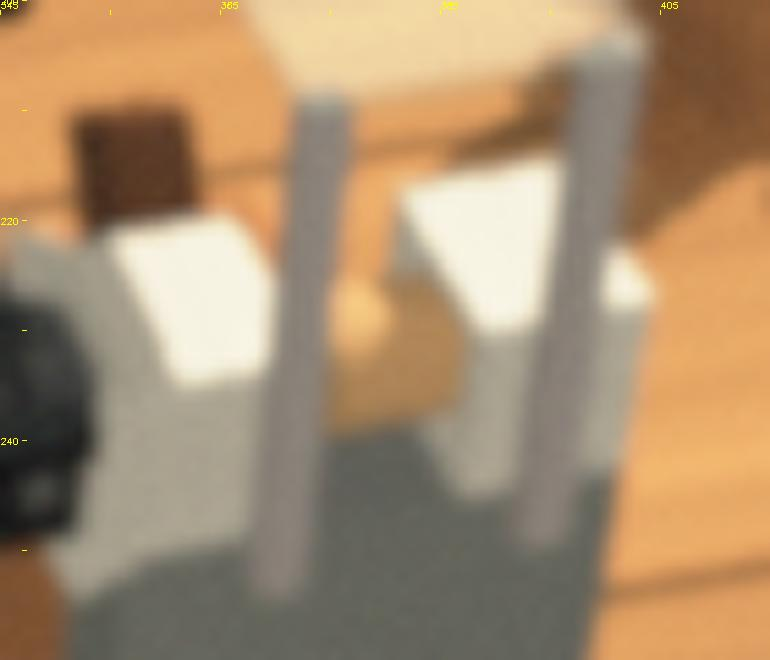

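Call:
carry_out --commands '[-7,0.5,0.3,0,0,0,-5,0.3,0,0,0,0,0,0,0,0,0,0]'

```text
time_s: 19.62
tcp_pos: [0.6448, -0.0258, 0.0796]
ee_rot: [[0.028, -1.0, 0.003], [-1.0, -0.028, -0.001], [0.002, -0.003, -1.0]]
wrist_force: [1.5, 0.7, -1.0]
gripper_width: 0.334
```

```bash
python3 bs.py
```

```text
F [ 1.5  0.7 -1. ] w 29.033496895007474
-61.4 [   1.  -114.8  131.3]
50 [  1.   -3.4 131.1]
110 [  0.9  56.6 131. ]
dir [-0.     1.    -0.002]
```

Call:
carry_out --commands '[-3.5,0.3,0,0,0,0,0,0,0,0,0,0]'

```text
time_s: 19.88
tcp_pos: [0.6446, -0.0221, 0.0796]
ee_rot: [[0.028, -1.0, 0.004], [-1.0, -0.028, -0.001], [0.001, -0.004, -1.0]]
wrist_force: [1.8, 0.4, -0.8]
gripper_width: 0.336
```

```bash
python3 bs.py;python3 - <<'E'
from h import *
for n in("scene","top"): 
    im=capture(n); cv2.imwrite(f"pics/{n}10.png",cv2.cvtColor(im,cv2.COLOR_RGB2BGR))
crop("m","scene10",345,200,70,60,11);crop("m1","top10",260,115,90,50,8)
for y in(-11,0,11): print(y,(proj("scene",[st((0,y,136)),st((6,y,130)),st((0,y,145)),st((15,y,130))])+[1.2,1]).round(1).tolist(),proj("top",[st((0,y,136))]))
E
```

```text
F [ 1.8  0.4 -0.8] w 29.19164684494459
-61.4 [   0.8 -111.1  131.3]
50 [  0.8   0.3 131.1]
110 [  0.8  60.3 131. ]
dir [ 0.     1.    -0.001]
-11 [[372.5, 231.1], [373.2, 234.8], [372.8, 228.1], [374.7, 237.4]] [[292.21133301 141.66084245]]
0 [[377.0, 230.3], [377.8, 234.0], [377.4, 227.3], [379.2, 236.5]] [[288.19182543 141.60428008]]
11 [[381.5, 229.5], [382.3, 233.2], [381.9, 226.5], [383.8, 235.7]] [[284.17231231 141.54771764]]
```

View pics/m.png

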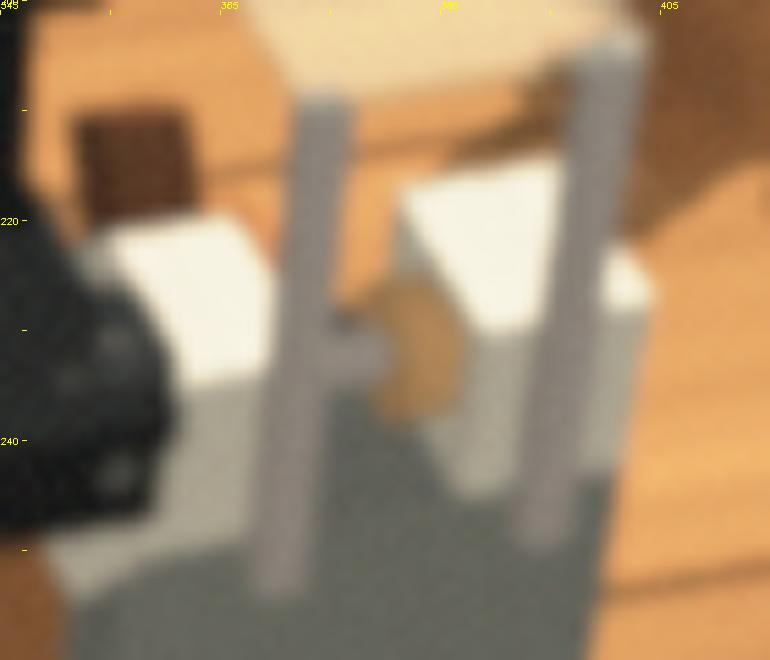

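View pics/m1.png

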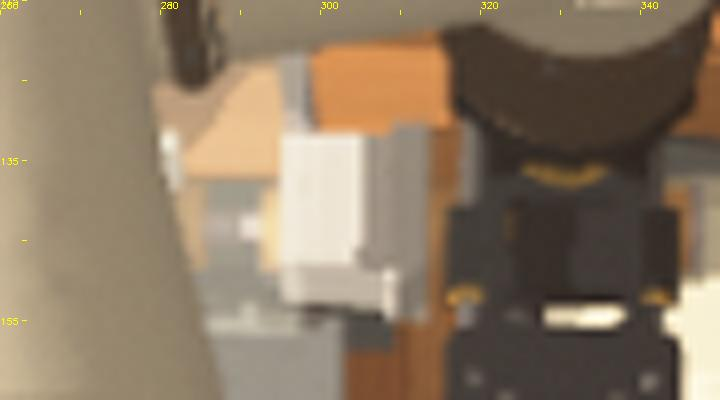

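Call:
carry_out --commands '[0,0,1,0,0,0,0,0,0,0,0,0,0,0,0,0,0,0]'

```text
time_s: 20.35
tcp_pos: [0.6446, -0.0221, 0.0785]
ee_rot: [[0.028, -1.0, 0.004], [-1.0, -0.028, -0.001], [0.001, -0.004, -1.0]]
wrist_force: [2.4, 0.7, -0.1]
gripper_width: 0.332
```

Call:
carry_out --commands '[0,0,0,0,0,0,0,0,0,0,0,0,0,0,0,0,0,0,0,0,0,0,0,0,0,0,0,0,0,0]' --grip 65

```text
time_s: 20.98
tcp_pos: [0.6416, -0.0225, 0.078]
ee_rot: [[0.03, -1.0, -0.003], [-1.0, -0.03, -0.002], [0.002, 0.003, -1.0]]
wrist_force: [0.3, -0.7, 0.1]
gripper_width: 0.732
```

Call:
carry_out --commands '[0,0,0,0,0,0,0,0,-15,0,0,0,0,0,-30,0,0,0,0,0,-40,0,0,0,0,0,-40,0,0,0]'

```text
time_s: 21.6
tcp_pos: [0.6404, -0.0226, 0.2059]
ee_rot: [[0.031, -0.999, -0.009], [-1.0, -0.031, -0.004], [0.004, 0.009, -1.0]]
wrist_force: [0.7, -0.1, -0.4]
gripper_width: 0.748
```

```bash
python3 - <<'E'
from h import *
print(sense()['tcp_pos'],sense()['ee_rot'][:,2])
for n in("scene","top"): 
    im=capture(n); cv2.imwrite(f"pics/{n}11.png",cv2.cvtColor(im,cv2.COLOR_RGB2BGR))
crop("m","scene11",280,190,130,100,6);crop("m1","top11",260,115,130,60,6)
E
```

```text
[ 0.64044519 -0.0226002   0.20591692] [-0.00905643 -0.00395706 -0.99995116]
```

View pics/m.png

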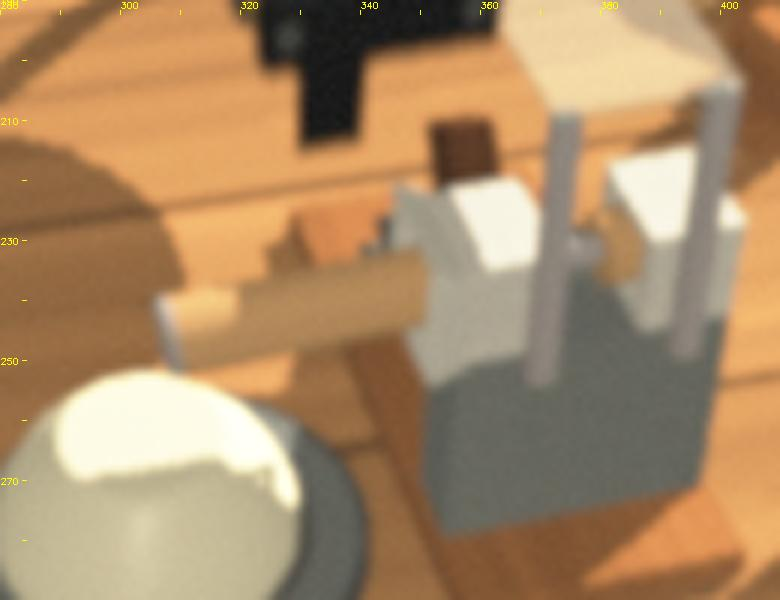

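View pics/m1.png

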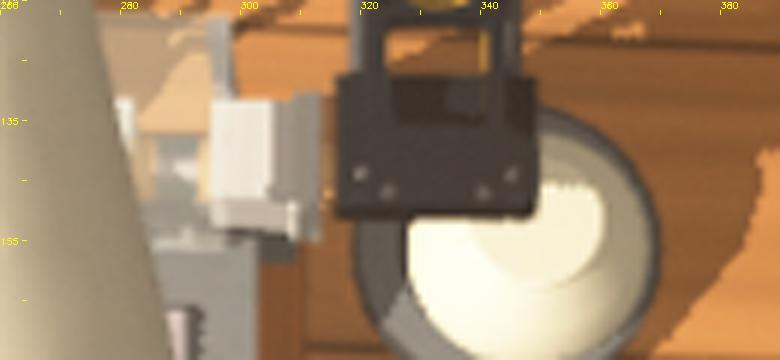

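```bash
python3 - <<'E'
from h import *
crop("m","scene11",295,225,40,35,18)
for y in (-160,-155,-165): print(y,(proj("scene",[st((0,y,145)),st((0,y,115)),st((0,y,130))])+[1.2,1]).round(1).tolist())
crop("m1","top11",272,125,50,35,16)
E
```

```text
-160 [[308.4, 239.5], [308.7, 249.6], [308.6, 244.6]]
-155 [[310.7, 239.1], [310.9, 249.2], [310.8, 244.2]]
-165 [[306.2, 239.9], [306.5, 250.0], [306.3, 245.0]]
```

View pics/m.png

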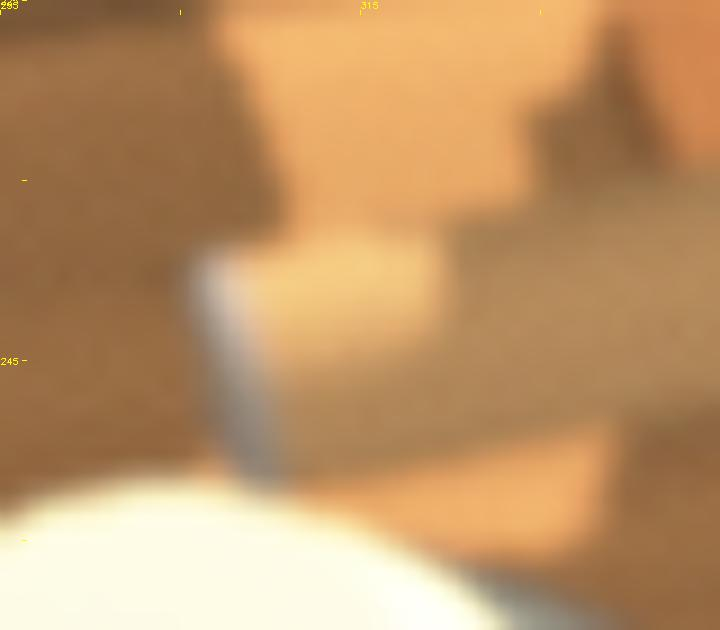

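View pics/m1.png

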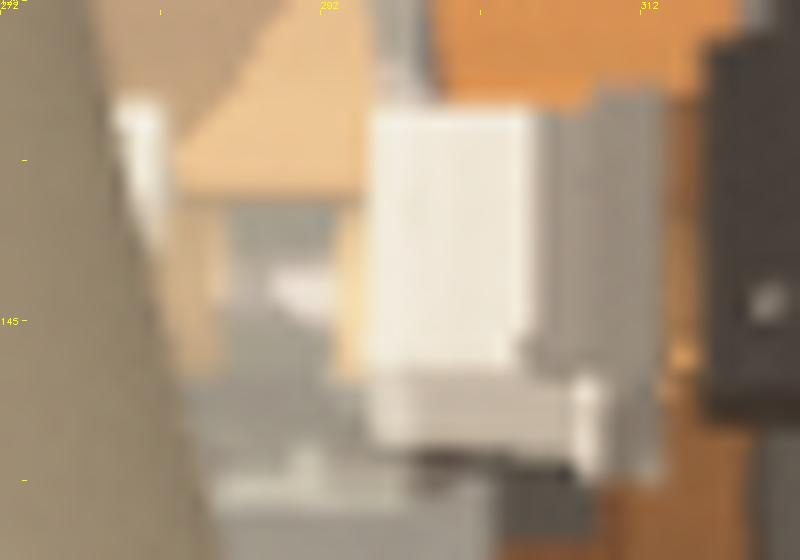

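```bash
python3 - <<'E'
from h import *
s=sense(); R=R_t(20)
p1=s['tcp_pos']+[0,0,.04]
a=np.radians(35)
def tcp(sl,u,n):
    g=np.array([-122+sl/60*49,0,81+sl/60*35]); P=g+u*np.array([np.cos(a),0,np.sin(a)])+n*np.array([-np.sin(a),0,np.cos(a)])
    return st(P)+R[:,2]*.031
t=tcp(0,-52,-10)-R[:,2]*.14
print(t,tcp(0,-52,-10),tcp(60,-35,-10)); plan(t,R,p0=p1)
E
```

```text
[0.44443613 0.08352344 0.145409  ] [0.49230029 0.08486041 0.01385203] [0.55520134 0.08661739 0.05860283]
n 10 dist 249.4 rot 91.5
-11, 20, 10, 0.027, 0.027, -0.155
-14, 18, 10, 0.027, 0.027, -0.155
-17, 16, 9, 0.027, 0.027, -0.155
-20, 13, 8, 0.027, 0.027, -0.155
-22, 10, 7, 0.027, 0.027, -0.155
-23, 7, 6, 0.027, 0.027, -0.155
-24, 3, 5, 0.027, 0.027, -0.155
-24, 0, 5, 0.027, 0.027, -0.155
-24, -4, 4, 0.027, 0.027, -0.155
-23, -8, 4, 0.027, 0.027, -0.155
```

Call:
carry_out --commands '[0,0,-40,0,0,0,-11,20,0,0.027,0.027,-0.155,-14,18,0,0.027,0.027,-0.155,-17,16,0,0.027,0.027,-0.155,-20,13,0,0.027,0.027,-0.155]' --grip 0

```text
time_s: 22.32
tcp_pos: [0.5616, 0.02, 0.2501]
ee_rot: [[0.61, -0.778, 0.149], [-0.779, -0.623, -0.067], [0.145, -0.075, -0.987]]
wrist_force: [0.3, 0.7, -0.0]
gripper_width: 0.266
```

Call:
carry_out --commands '[-22,10,3,0.027,0.027,-0.155,-23,7,3,0.027,0.027,-0.155,-24,3,5,0.027,0.027,-0.155,-24,0,5,0.027,0.027,-0.155,-24,-4,4,0.027,0.027,-0.155]'

```text
time_s: 22.95
tcp_pos: [0.4576, 0.0716, 0.2063]
ee_rot: [[0.939, -0.082, 0.335], [-0.085, -0.996, -0.007], [0.334, -0.022, -0.942]]
wrist_force: [0.2, -0.1, 0.2]
gripper_width: 0.009
```

```bash
cat > pp.py <<'E'
from h import *
import sys
R=R_t(float(sys.argv[4]))
a=np.radians(35)
def tcp(sl,u,n):
    g=np.array([-122+sl/60*49,0,81+sl/60*35]); P=g+u*np.array([np.cos(a),0,np.sin(a)])+n*np.array([-np.sin(a),0,np.cos(a)])
    return st(P)+R[:,2]*.031
sl,u,n=map(float,sys.argv[1:4]); back=float(sys.argv[5])/1000
s=sense(); print(s['tcp_pos'].round(4),s['joints'].round(1),s['wrist_force'].round(1),s['gripper_width']*87)
plan(tcp(sl,u,n)-R[:,2]*back,R)
E
python3 pp.py 0 -52 -10 20 140
```

```text
[0.4576 0.0716 0.2063] [ 37.6  -5.9 -40.5  18.5 -41.5  35. ] [ 0.2 -0.1  0.2] 0.7414578592325515
n 2 dist 63.4 rot 6.5
-17, -5, 26, 0.008, 0.003, -0.056
-17, -5, 26, 0.008, 0.003, -0.056
```

Call:
carry_out --commands '[-17,-5,26,0.008,0.003,-0.056,-17,-5,26,0.008,0.003,-0.056,0,0,20,0,0,0,0,0,20,0,0,0,0,0,0,0,0,0]'

```text
time_s: 23.58
tcp_pos: [0.456, 0.085, 0.1098]
ee_rot: [[0.937, 0.037, 0.348], [0.034, -0.999, 0.015], [0.348, -0.002, -0.937]]
wrist_force: [-0.6, -0.5, 0.4]
gripper_width: 0.006
```

```bash
python3 pp.py 0 -52 -10 20 50
python3 - <<'E'
from h import *
for n in("scene","top"): 
    im=capture(n); cv2.imwrite(f"pics/{n}12.png",cv2.cvtColor(im,cv2.COLOR_RGB2BGR))
crop("m","scene12",280,130,150,150,5);crop("m1","top12",240,100,130,130,5)
E
```

```text
[0.456  0.085  0.1098] [ 35.8   1.1 -54.6  33.6 -20.3  26.1] [-0.6 -0.5  0.4] 0.5047556619215049
n 1 dist 52.6 rot 0.7
1, 1, 53, -0.005, -0.007, 0.008
```

View pics/m.png

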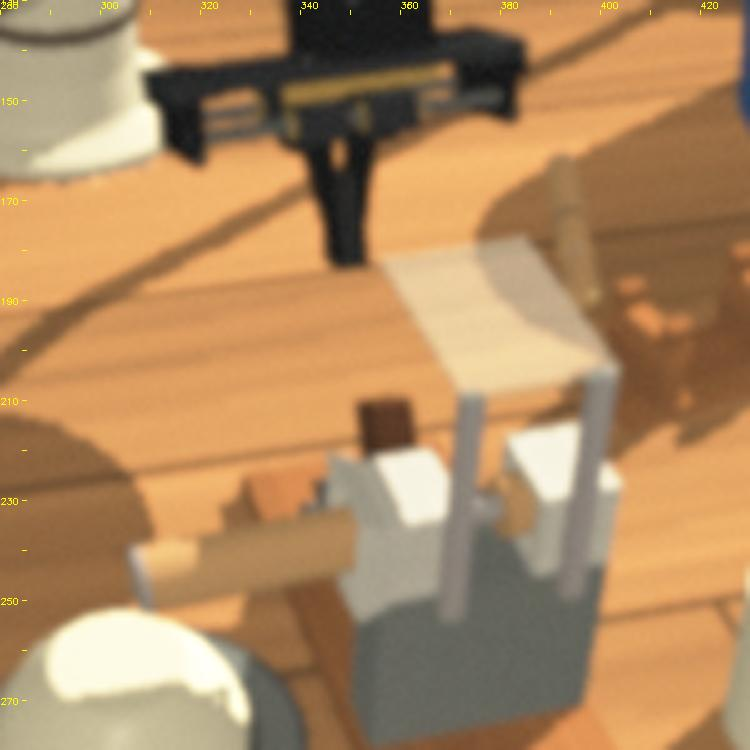

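View pics/m1.png

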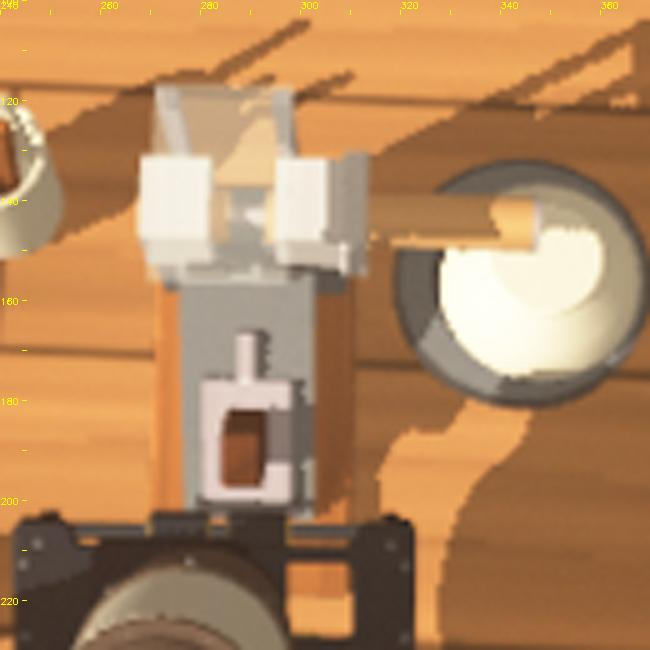

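```bash
python3 pp.py 0 -44 0 20 40;python3 pp.py 0 -44 0 20 0
```

```text
[0.4571 0.0861 0.1115] [ 35.9   0.9 -54.5  33.6 -20.3  26.1] [0.2 0.7 0.6] 0.491168174733954
n 1 dist 52.3 rot 0.8
4, 3, 52, -0.008, -0.01, 0.008
[0.4571 0.0861 0.1115] [ 35.9   0.9 -54.5  33.6 -20.3  26.1] [0.2 0.7 0.6] 0.491168174733954
n 2 dist 92.2 rot 0.8
2, 1, 46, -0.004, -0.005, 0.004
2, 1, 46, -0.004, -0.005, 0.004
```

Call:
carry_out --commands '[2,1,26,-0.004,-0.005,0.004,2,2,26,-0.004,-0.005,0.004,0,0,0,0,0,0]'

```text
time_s: 24.05
tcp_pos: [0.4837, 0.0869, 0.0724]
ee_rot: [[0.937, 0.028, 0.348], [0.025, -1.0, 0.013], [0.348, -0.003, -0.937]]
wrist_force: [-0.3, -0.1, -0.8]
gripper_width: 0.006
```

```bash
python3 pp.py 0 -44 0 20 0
```

```text
[0.4837 0.0869 0.0724] [ 25.5   7.3 -59.1  58.8  -9.3   8.9] [-0.3 -0.1 -0.8] 0.5602295333976914
n 1 dist 46.8 rot 0.4
-7, 2, 46, -0.003, -0.007, -0.001
```

Call:
carry_out --commands '[0,0,-15,0,-0.1,0,0,0,-5,0,-0.1,0,0,0,0,0,0,0]'

```text
time_s: 24.42
tcp_pos: [0.5056, 0.0674, 0.0967]
ee_rot: [[0.954, 0.001, 0.301], [0.009, -1.0, -0.027], [0.3, 0.028, -0.953]]
wrist_force: [-0.0, -0.1, -0.4]
gripper_width: 0.009
```

```bash
python3 pp.py 0 -48 2 8 0
```

```text
[0.5056 0.0674 0.0967] [ 31.1   8.2 -45.9  26.3 -23.7  36.2] [-0.  -0.1 -0.4] 0.7410114127072057
n 2 dist 77.8 rot 9.7
-22, -10, 31, 0.017, -0.083, -0.01
-19, -9, 33, 0.017, -0.083, -0.01
```

Call:
carry_out --commands '[-20,-10,-5,0.017,-0.083,-0.01,-19,-9,0,0.017,-0.083,-0.01,0,0,0,0,0,0]'

```text
time_s: 24.8
tcp_pos: [0.4636, 0.0873, 0.0925]
ee_rot: [[0.99, 0.031, 0.14], [0.031, -1.0, 0.008], [0.14, -0.004, -0.99]]
wrist_force: [-0.0, 0.6, 0.1]
gripper_width: 0.004
```

```bash
python3 pp.py 0 -48 2 8 0
```

```text
[0.4636 0.0873 0.0925] [ 33.4   9.  -37.1   6.7 -37.1  53.3] [-0.   0.6  0.1] 0.3282570676187613
n 2 dist 70.7 rot 0.3
5, 2, 35, -0.002, -0.0, 0.001
5, 2, 35, -0.002, -0.0, 0.001
```

Call:
carry_out --commands '[3,2,25,-0.002,0,0,3,2,25,-0.002,0,0,2,0,18,0,0,0,0,0,0,0,0,0]'

```text
time_s: 25.3
tcp_pos: [0.4808, 0.0823, 0.0264]
ee_rot: [[0.988, 0.033, 0.15], [0.033, -0.999, 0.003], [0.15, 0.002, -0.989]]
wrist_force: [-0.9, -0.1, -0.1]
gripper_width: 0.011
```

```bash
python3 pp.py 0 -37 2 8 0;python3 pp.py 60 -37 2 8 0
python3 - <<'E'
from h import *
for n in("scene","top"): 
    im=capture(n); cv2.imwrite(f"pics/{n}13.png",cv2.cvtColor(im,cv2.COLOR_RGB2BGR))
crop("m","scene13",280,130,150,150,5);crop("m1","top13",240,100,130,130,5)
E
```

```text
[0.4808 0.0823 0.0264] [ 31.7  16.4 -41.4  10.3 -25.1  51.1] [-0.9 -0.1 -0.1] 0.961323292952012
n 1 dist 11.7 rot 0.7
11, -2, -3, 0.001, -0.011, 0.006
[0.4808 0.0823 0.0264] [ 31.7  16.4 -41.4  10.3 -25.1  51.1] [-0.9 -0.1 -0.1] 0.961323292952012
n 2 dist 71.5 rot 0.7
32, -1, -15, 0.0, -0.005, 0.003
32, -1, -15, 0.0, -0.005, 0.003
```

View pics/m.png

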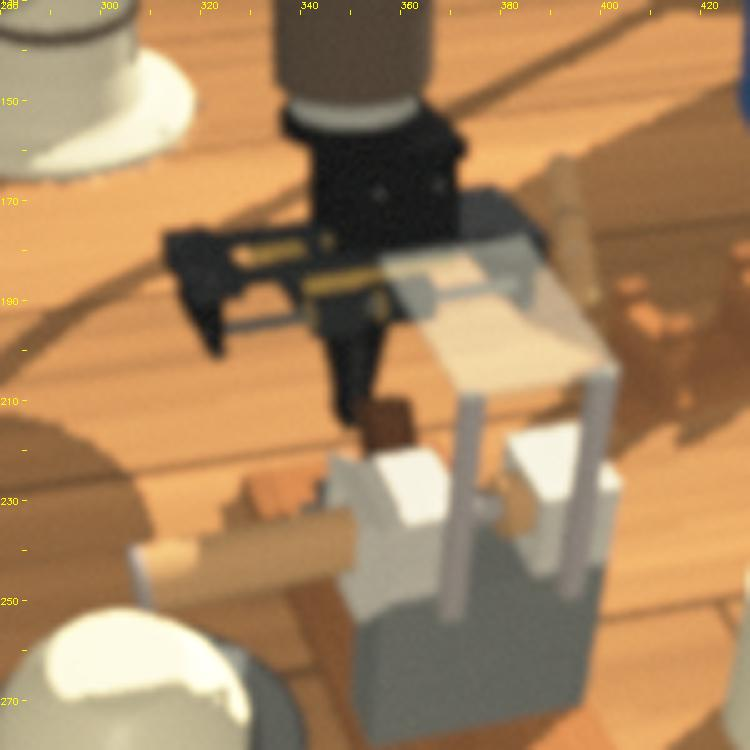

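View pics/m1.png

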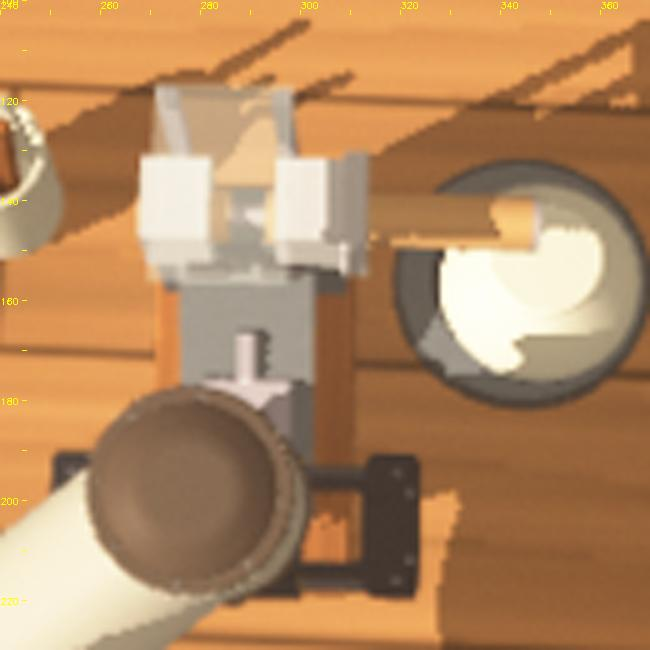

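Call:
carry_out --commands '[4,-3,-2,0,-0.011,0.005,6,-1,-3,0,0,0,7,0,-3.5,0,0,0]'

```text
time_s: 25.78
tcp_pos: [0.4973, 0.0879, 0.0407]
ee_rot: [[0.99, 0.028, 0.142], [0.028, -1.0, 0.006], [0.142, -0.002, -0.99]]
wrist_force: [-2.7, 0.9, -2.9]
gripper_width: 0.005
```

```bash
python3 pp.py 0 -37 2 8 0
```

```text
[0.4973 0.0879 0.0407] [ 31.1  16.6 -37.    8.  -29.5  53.8] [-2.7  0.9 -2.9] 0.41324463407779216
n 1 dist 12.0 rot 0.2
-7, 3, 9, -0.002, -0.003, 0.0
```

Call:
carry_out --commands '[8,0,-3,0,0,0,8,0,-3,0,0,0,8,0,-3,0,0,0]'

```text
time_s: 26.15
tcp_pos: [0.5178, 0.0877, 0.0535]
ee_rot: [[0.99, 0.027, 0.135], [0.027, -1.0, 0.004], [0.135, 0.0, -0.991]]
wrist_force: [-7.6, 3.9, 3.8]
gripper_width: 0.004
```

```bash
cat > ps.py <<'E'
from h import *
s=sense();R=s['ee_rot'];tip=s['tcp_pos']-R[:,2]*.031
P=Rs.T@(tip-[*S,0])*1000-np.array([-122,0,81]);a=np.radians(35)
print("tip u %.1f n %.1f y %.1f"%(P[0]*np.cos(a)+P[2]*np.sin(a),-P[0]*np.sin(a)+P[2]*np.cos(a),P[1]),"tilt",np.degrees(np.arcsin(R[0,2])),s['wrist_force'].round(1),s['joints'].round(1))
E
python3 ps.py
```

```text
tip u -2.1 n 5.5 y 2.2 tilt 7.783613282868454 [-7.6  3.9  3.8] [ 29.7  17.3 -32.8   6.7 -33.3  56.5]
```

Call:
carry_out --commands '[7,0,-3.5,0,0,0,7,0,-3.5,0,0,0]'

```text
time_s: 26.4
tcp_pos: [0.53, 0.0881, 0.0627]
ee_rot: [[0.991, 0.026, 0.133], [0.026, -1.0, 0.003], [0.133, 0.0, -0.991]]
wrist_force: [-3.9, 2.6, -0.7]
gripper_width: 0.007
```

```bash
python3 ps.py
```

```text
tip u 13.2 n 5.9 y 2.2 tilt 7.6152915280430395 [-3.9  2.6 -0.7] [ 29.   17.6 -30.2   6.  -35.6  57.8]
```

Call:
carry_out --commands '[5,0,-2.5,0,0,0]'

```text
time_s: 26.52
tcp_pos: [0.5346, 0.0882, 0.0659]
ee_rot: [[0.991, 0.026, 0.132], [0.026, -1.0, 0.003], [0.132, 0.0, -0.991]]
wrist_force: [-4.7, 2.5, -1.2]
gripper_width: 0.009
```

```bash
python3 ps.py; python3 - <<'E'
from h import *
for n in("scene","top"): 
    im=capture(n); cv2.imwrite(f"pics/{n}14.png",cv2.cvtColor(im,cv2.COLOR_RGB2BGR))
crop("m","scene14",280,130,150,150,5);crop("m1","top14",240,100,130,130,5)
E
```

```text
tip u 18.9 n 5.9 y 2.2 tilt 7.564385099493105 [-4.7  2.5 -1.2] [ 28.7  17.7 -29.3   5.8 -36.4  58.3]
```

View pics/m.png

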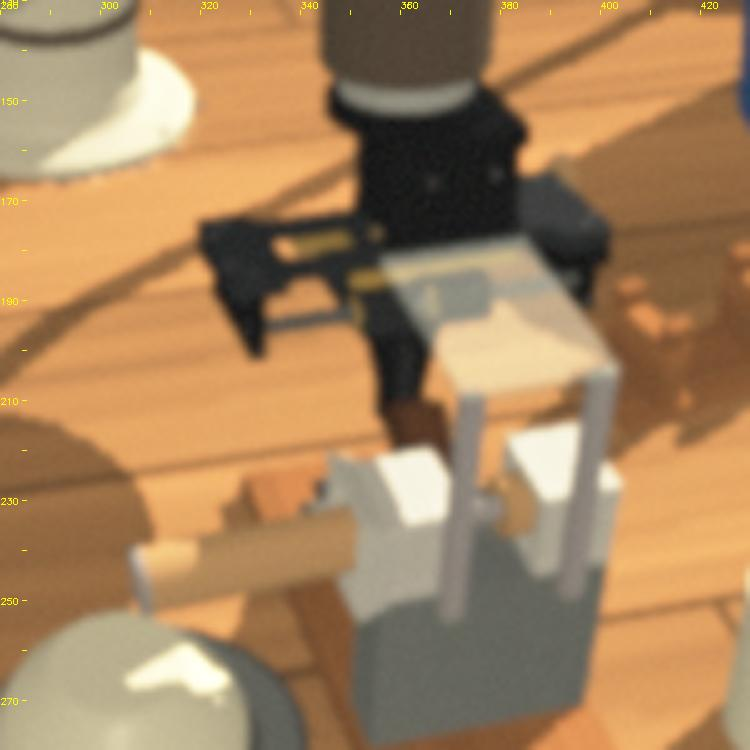

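View pics/m1.png

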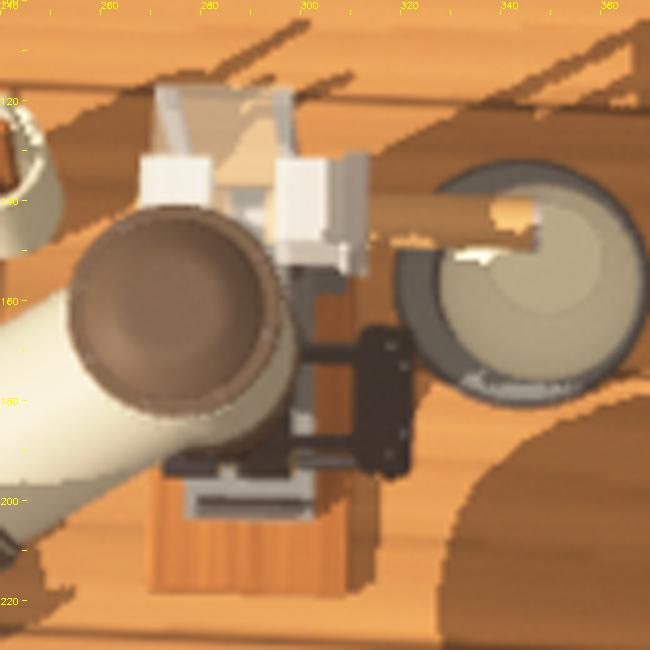

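Call:
carry_out --commands '[5,0,-2,0,0.05,0,5,0,-2,0,0.03,0]'

```text
time_s: 26.88
tcp_pos: [0.5448, 0.0882, 0.0713]
ee_rot: [[0.977, 0.025, 0.213], [0.025, -1.0, 0.005], [0.213, 0.0, -0.977]]
wrist_force: [-2.5, 1.6, -2.1]
gripper_width: 0.004
```

```bash
python3 ps.py
```

```text
tip u 27.9 n 5.5 y 1.9 tilt 12.30785827176096 [-2.5  1.6 -2.1] [ 29.4  16.2 -33.6  11.6 -29.8  52.5]
```

Call:
carry_out --commands '[3,0,-1.5,0,0,0,3,0,-1.5,0,0,0]'

```text
time_s: 27.12
tcp_pos: [0.5445, 0.0869, 0.0718]
ee_rot: [[0.979, 0.024, 0.202], [0.024, -1.0, 0.002], [0.202, 0.003, -0.979]]
wrist_force: [-6.7, 6.6, -4.7]
gripper_width: 0.003
```

```bash
python3 ps.py
```

```text
tip u 28.3 n 6.0 y 0.7 tilt 11.66084749256544 [-6.7  6.6 -4.7] [ 29.2  16.4 -32.8  10.8 -31.   53.4]
```

Call:
carry_out --commands '[5,0,-2.5,0,0,0,5,0,-2.5,0,0,0,5,0,-2.5,0,0,0]'

```text
time_s: 27.5
tcp_pos: [0.5431, 0.0855, 0.0722]
ee_rot: [[0.985, 0.019, 0.171], [0.02, -1.0, -0.004], [0.171, 0.008, -0.985]]
wrist_force: [-12.6, 9.2, -4.8]
gripper_width: 0.001
```

```bash
python3 ps.py
```

```text
tip u 28.2 n 6.8 y -0.5 tilt 9.855844984562188 [-12.6   9.2  -4.8] [ 28.8  17.  -30.7   8.9 -34.1  55.3]
```

Firm stop. Back off down-slope, then lift away, and look.

Call:
carry_out --commands '[-9,0,4,0,0,0,-15,0,4,0,0,0,-20,0,-5,0,0,0,-20,0,-30,0,0,0,-20,0,-45,0,0,0]'

```text
time_s: 28.12
tcp_pos: [0.4513, 0.0853, 0.1294]
ee_rot: [[0.984, 0.022, 0.177], [0.023, -1.0, -0.003], [0.177, 0.007, -0.984]]
wrist_force: [-0.5, 0.6, 1.2]
gripper_width: 0.003
```

Call:
carry_out --commands '[-25,0,-45,0,0,0,-20,0,-40,0,0,0,0,0,0,0,0,0]'

```text
time_s: 28.5
tcp_pos: [0.3941, 0.0865, 0.2139]
ee_rot: [[0.981, 0.024, 0.192], [0.023, -1.0, 0.007], [0.192, -0.002, -0.981]]
wrist_force: [-0.4, 0.5, -0.1]
gripper_width: 0.01
```

```bash
python3 - <<'E'
from h import *
print(sense()['tcp_pos'])
for n in("scene","top"): 
    im=capture(n); cv2.imwrite(f"pics/{n}15.png",cv2.cvtColor(im,cv2.COLOR_RGB2BGR))
crop("m","scene15",280,170,150,120,5);crop("m1","top15",255,105,130,120,6)
for s in(0,.06):print(proj("top",[slidegrip(s)]))
E
```

```text
[0.39411151 0.0865322  0.21391002]
[[288.22523816 189.71008058]]
[[287.90836308 169.33700583]]
```

View pics/m.png

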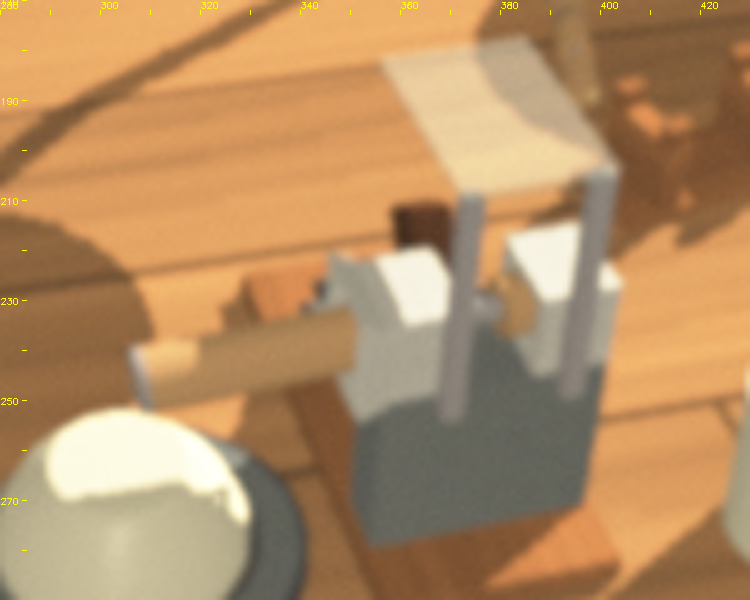

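View pics/m1.png

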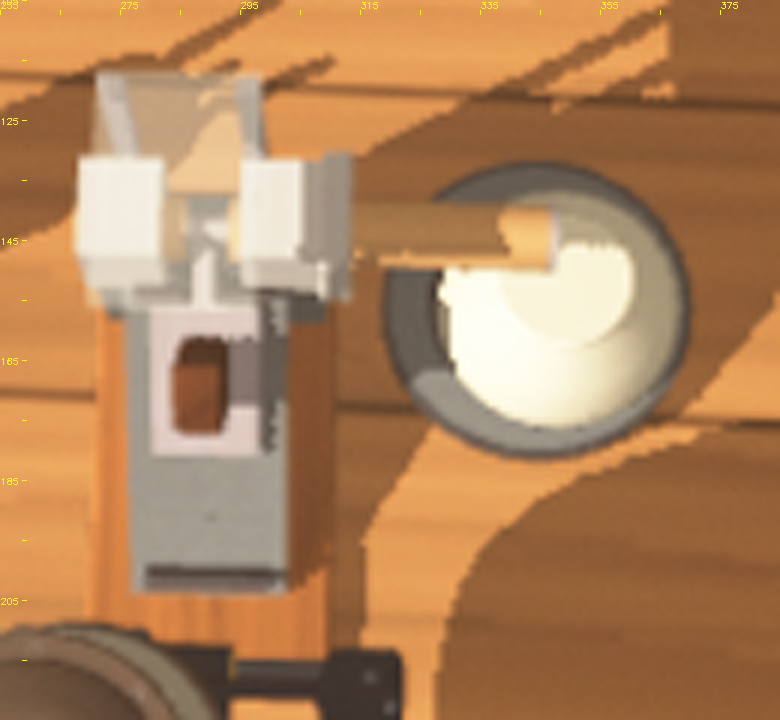

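```bash
python3 - <<'E'
from h import *
def edge(n):
    im=cv2.imread(f"pics/{n}.png").astype(float)
    pl=im[:,281:298,2].mean(1)
    bl=im[:,285:291,2].mean(1) 
    return pl,bl
p0,b0=edge("top12");p1,b1=edge("top15")
print("plate0",p0[194:206].round(),"\nplate1",p1[174:186].round())
print("blk0",b0[176:204].round(),"\nblk1",b1[155:184].round())
# sub-pixel shift by upsampled correlation of block profile
from scipy.interpolate import interp1d
x=np.arange(179,199);f=interp1d(np.arange(400),b1,'cubic')
best=min((np.sum((f(x-s)-b0[x])**2),s) for s in np.arange(15,25,.05));print(best)
a=np.radians(35)
for n in(-26,-5,20):
    q=[proj("top",slidegrip(s)+Rs@np.array([-np.sin(a),0,np.cos(a)])*n/1000)[0,1] for s in(0,.0575,.06)]; print(n,np.round(q,2),q[0]-q[1],q[0]-q[2])
E
```

```text
plate0 [171. 173. 177. 200. 227. 211. 143. 102.  90.  87.  97.  76.] 
plate1 [169. 172. 179. 204. 223. 224. 211. 169. 164. 164. 164. 164.]
blk0 [222. 229. 229. 229. 228. 201.  98.  95.  90.  90. 102. 134. 144. 143.
 141. 138. 134. 130. 128. 129. 130. 172. 228. 212. 138. 102.  84.  75.] 
blk1 [221. 233. 226. 226. 225. 207. 129.  93.  89.  87.  99. 129. 139. 140.
 138. 136. 132. 128. 126. 126. 128. 138. 180. 225. 225. 211. 165. 165.
 165.]
(np.float64(1959.2347482580722), np.float64(20.60000000000008))
-26 [186.42 167.26 166.4 ] 19.16889558599189 20.019465337737245
-5 [189.07 169.63 168.76] 19.44119067057619 20.304137993514956
20 [192.33 172.56 171.68] 19.775256466765597 20.653403182577165
```

View pics/top15.png

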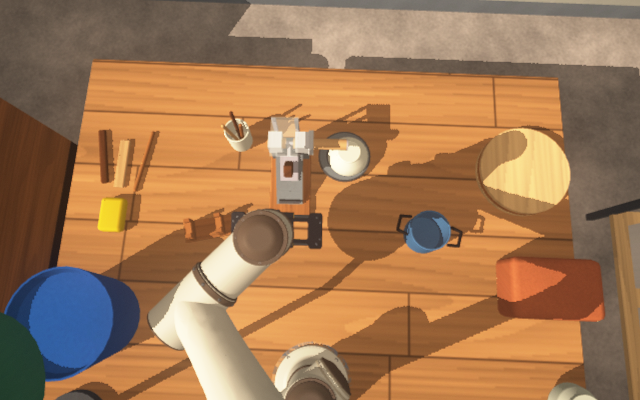

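```bash
python3 - <<'E'
from station import *
print(sense()['wrist_force']); print(finish_job())
E
```

```text
[-0.18057832  0.02839281 -0.31701708]
the job is handed in; nothing more can be done
None
```

I drew the lock slide down to its lower stop and pushed the bar into the sleeve, grooved end first. I then pushed the slide up with closed fingers to a firm stop, backed clear and handed the job in at about 28.6 s of the 72 s allowed. No verdict was reported.

**Slide:** it met a firm stop at both ends. In the top camera it travelled 20.6 px, against 20.65 px predicted for the full 60 mm.

**Bar:** it lies level in the sleeve. The estimates of how far the groove sits from the bolt along the sleeve disagree by a few millimetres, but all are inside the 6 mm limit:
- Robot pose, just before release: +0.3 mm.
- Top camera: +1.3 mm before release, about −1.3 mm after.
- Scene camera: about −3 mm before release.

**Surroundings:** the bowl, pot and jar look unmoved in the last top picture, and the gripper was clear with wrist force near zero.

**Checks that failed or disagreed:**
- **First grasp:** it closed on nothing. In the pictures the real fingertips sit about 31 mm short of the reported TCP along the tool, so I corrected for that and the second grasp held.
- **Dark ring:** I could not confirm that it meets the mouth, because it ended up hidden inside the flare. The flare looks about 13 mm longer than I expected, so I judged the fit by the groove in the gap between the bushes.
- **Arm limit:** while leaning back to approach the slide, joint 5 came to −9.3° against its −9.14° limit, so I finished with less lean.

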